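Turn and scan the housing's label

ROBOT

A 6-joint arm with a two-finger parallel gripper is mounted at the origin on the work surface. World frame = base frame: x ahead of the robot, y to its left, z up, the work surface at z = 0. Lengths are in m, angles in rad, forces in N, time in s.
With the tool pointing down it reaches from about 0.325 to 0.9 m from the base axis. Payload 3.5 kg.
Tool frame: the origin (TCP) lies at the centre of the arm's flange, where the gripper is bolted on; the fingertips stand 173 mm ahead of it and the grasp point (between the pads) lies 155 mm ahead of it (manip.finger_overhang is the distance from the TCP to the fingertips, in m); y points along the fingers, z is the direction in which the jaws open and shut, and the axes are right-handed (so a half turn about y gives the same grasp; the last joint's range is limited). The gripper opens to 85 mm and grips with 20 to 120 N. Pads are 22 mm wide; open, the fingers measure 114 mm over their backs; the gripper's body (76 mm by 85 mm) begins 54 mm behind the grasp point. The pads swing forward as they close: fully open they stand 13 mm farther back than shut.
Start: joints at [1.245, 0.276, -0.026, 1.268, 0, 1.467], TCP at [0.138, 0.61, 0.405] pointing down, gripper open.
Joint ranges: [-3.12, 3.12], [-0.85, 1.88], [-1.08, 1.24], [-1.95, 2.15], [-1.57, 1.53], [-3.14, 3.14]. Speed limits (rad/s): [2.57, 2.57, 3.14, 3.14, 3.14, 3.14].

INTERFACE

Orientations are given as a unit quaternion [x, y, z, w].
In Python, from workcell import status, viewer, close_job, spotter, manip gives the robot as it stands.
- The arm moves only by the tool jog_arm, never from a script. Its argument "rows" is a list that holds one entry, the list of rows, each a list of 6 numbers: the shift along the tool's x, y, z normalised to -1 to 1, where 1 is 2 cm, then the turn, a rotation vector about the tool's x, y, z normalised to -1 to 1, where 1 is 30 degrees. In form: [[[x, y, z, rx, ry, rz], ...]]. A call has 1 to 5 rows; each row shifts and turns the commanded pose from where the row before left it, along the tool's axes as they then stand; what a row does not reach is not made up. A row lasts 1/8 s, in which the tool goes at most 62.5 mm and 10.7 degrees, less where a joint would pass 70% of its speed; a pose out of reach is approached as far as the arm can. A call with a number of a shift or a turn outside -1 to 1 is refused whole. A call with a gripper value outside its range is refused whole. "gripper" is the closure, from -1 (fully open) to 1 (shut), set as the call begins (left out, the last holds). The fingers move at their own pace and stop on an object; "newtons" is the grip in N (left out, the last holds). Time passes only in rows, so rows that do not move let the fingers close. It gives the time, the measured TCP pose, the force and the opening at its end, in the units of the state.
- status.sense(): the state, without advancing time (a new reading comes with each control period).
- viewer.grab_frame(name): name is "scene" or "top" or "wrist"; returns the picture (480x640x3 uint8, blue, green, red); there is no depth.
- viewer.calibration(name): a dict with "fx", "fy", "cx", "cy" (pixels), "distortion" ([k1, k2, p1, p2, k3] as OpenCV has them; the pictures are not rectified), "R" (3x3) and "t" (3): a world point X has camera coordinates R X + t; the wrist camera has in their place "T_tool_cam" (4x4, takes a point from camera to tool coordinates, whose origin is the TCP and whose axes are the tool frame's). Camera axes: x right, y down, z forward; pixel columns grow to the right and rows downward; lengths in m; the calibration is good to about 2 mm. A picture is of the moment at which its call begins: read the wrist's pose just before it. calibration takes no time and is no camera call.
- close_job(): hands the job in, once; it reports no verdict.
Trained networks look in the newest picture that a camera, given by its name, has taken for a name from the list of things; names that differ only in an ending like _2 or _b are one class to them, and where a whole thing is asked for, a point or a joint stands for the part that bears it (a point fixed in the world has none). Each returns a list of dicts, best first, with "score" (0 to 1); they miss things now and then, are a little off and sometimes report something else, mostly with a low value. They report only what shows in the picture. A call takes as long as a camera call. They do not tell look-alikes from the thing itself.
- spotter.masks_of(name, camera): "region" (480x640 bool, what is visible of it) and "at" ([column, row] in pixels, amid what is visible of it).
The state is a dict: "time": time; "joint_positions": joint angles; "joint_vel": joint speeds; "effort": joint torques, N m; "position": TCP position; "eef_rot": TCP orientation; "contact_force": force on the tool from outside, world axes, zero at the start; "wrist_torque": the same for the moment, N m; "gripper_width": finger opening in m.
Only numpy, scipy, OpenCV 4.12 (cv2) and the standard library are available. Lean on these libraries where they do the work, as an engineer would, in place of code of your own. Each camera call takes 0.05 s, during which the arm holds its last target.

TASK

Turn the turntable until the barcode label on the white housing faces the open front, straight away from the clear screen. Then pick up the hand scanner, aim its window squarely at the middle of the label from about 80 mm away and hold it steady there for two seconds, and finally set it down, without dropping it, flat in the middle of the blue tray and along its length. Do not let the scanner touch the turntable station, and leave the spray bottle, the blue bin and the tweezers where they are.

Things in the scene. Friction and masses are not known exactly. Their poses are not given: they have to be found in the camera images.
- station: Fixed station, place and yaw vary. Origin on the bench, on the turntable's axis. Clear screen at +x, 170 mm from the axis, 318 mm wide, top 160 mm above the bench; the -x side, towards the robot, is the open front. Aluminium turntable, 270 mm across, top 35 mm above the bench, with a fixed white housing 84 mm wide, about 93 mm deep, its top (a low round boss) 119 mm above the bench.
- peg0 (a point): Top of one of four upright steel pegs on the turntable, 16 mm thick, 115 mm from its axis, tops 95 mm above the bench, bottoms on the turntable. This one stands 45 degrees counter-clockwise (from above) from the label's direction, the others 135, 225 and 315. The turntable is turned by pushing any peg sideways.
- turntable (a joint): Turn of the turntable in rad, counter-clockwise from above positive: 0 = label faces the screen (station +x); +3.14 or -3.14 = label faces straight out of the open front. Stops at +-3.8. Stiff enough (about 0.12 N m, 1 N at a peg) to stay where it is left.
- label: White paper label with black bars, 64 mm wide, 36 mm tall, on the sloping face of the housing. Origin in the middle of the label, 38 mm from the turntable's axis and 74 mm above the bench; +x points straight out of the label, 20 degrees above the horizontal; y along its width.
- scanner: Loose grey hand scanner, 147 mm long, 0.12 to 0.25 kg, lying flat on the bench. Origin on its underside, close below its centre of mass; z up; +x runs forward along it to the window. The handle (36 mm wide in y, 32 mm tall) spans x = -85 to +25 mm, the wider head (66 mm wide, 36 mm tall) x = +25 to +62 mm. The beam leaves along +x; it reads by itself, there is no trigger to press.
- window (a point): Middle of the scanner's dark front window, at x = +62 mm, y = 0, 18 mm above the scanner's underside; axes as the scanner's.
- tray: Fixed open blue tray, outside 200 mm (x) by 140 mm (y), walls 5 mm thick and 20 mm high, floor 5 mm thick. Origin at the centre of its underside. The scanner lies in it along the tray's length, pointing either way.
- spray_bottle: Bystander: white spray bottle with black trigger head, 66 mm across, 193 mm tall, standing. Origin at the centre of its underside.
- bin: Bystander: small open blue bin, 90 mm by 110 mm by 60 mm tall. Origin at the centre of its underside.
- tweezers: Bystander: dark steel tweezers lying on the bench, 132 mm along x, 8 mm high. Origin near the middle, on the underside.
Mind the look-alikes: they are no part of the job. Several things look just like the scanner: the one meant starts nearest to the robot's base.

How it is judged:
By the outcome, as a careful person would: the job done as asked, in the order asked, and still so for the second after the job is handed in, with the robot touching nothing.
It also fails if it takes over 72 s, if anything falls off the work surface, if the arm or the gripper's body presses on something with over 40 N, if the wrist force passes 120 N, or if a joint passes its speed limit or range.

## Working session

There is one attempt and no reset: what is moved stays moved. The work goes in short steps, Python scripts to look and compute and a tool call to move; the robot and the scene stay as the last step left them, time stands still between calls to the robot, and variables do not carry over. Pictures are saved under pics/ and viewed, and the job is handed in when it is done.

Besides the shell and the picture viewer there is one more tool, called after "Call:" as name(argument=value, ...), one argument or row to a line, values as JSON. jog_arm: Moves the arm, as the interface text tells. Scaled input: -1 to 1 covers 2 cm each way for a shift and 30 degrees each way for a turn. Its arguments: {"type":"object","properties":{"rows":{"type":"array","items":{"type":"array","items":{"type":"array","items":{"type":"number","minimum":-1,"maximum":1}}}},"gripper":{"type":"number"},"newtons":{"type":"number"}},"required":["rows"]}

```bash
ls; mkdir -p pics
python3 - <<'E'
from workcell import status, viewer, close_job, spotter, manip
import cv2
print(status.sense()); print(manip.finger_overhang)
for n in ["scene","top","wrist"]:
    im=viewer.grab_frame(n); cv2.imwrite(f"pics/{n}0.png",im); print(n,viewer.calibration(n))
E
```

```text
pics
{'time': 0.0, 'joint_positions': array([ 1.24458200e+00,  2.77148428e-01, -2.79145842e-02,  1.26798679e+00,
       -1.34934086e-05,  1.46737646e+00]), 'joint_vel': array([-0.0001201 , -0.0015329 , -0.00077088, -0.0008781 , -0.00135114,
        0.00163184]), 'effort': array([ 3.03117340e-03, -4.45509696e+01,  2.95203620e+01,  1.63778092e-02,
        8.96422853e-05, -1.92068995e-05]), 'position': array([0.13799174, 0.60916559, 0.4035338 ]), 'eef_rot': array([ 0.70350293, -0.07877205,  0.07844169, -0.70194408]), 'contact_force': array([-0.56088712, -0.59162638, -0.30418627]), 'wrist_torque': array([ 0.03344134,  0.00877472, -0.0131585 ]), 'gripper_width': 0.08519571218891277}
0.1734
scene {'fx': 605.964632007481, 'fy': 605.964632007481, 'cx': 322.93270830056497, 'cy': 223.8305566480301, 'distortion': array([0.01733457, 0.        , 0.        , 0.        , 0.        ]), 'R': array([[ 0.813857  ,  0.58102471, -0.00686043],
       [ 0.29759041, -0.42692552, -0.85391718],
       [-0.49907588,  0.69292488, -0.5203637 ]]), 't': array([-0.42500375, -0.11888329,  1.76791845])}
top {'fx': 60
[... 231 characters left out ...]
    [-0.98273996,  0.02546628, -0.18323109],
       [ 0.18345943,  0.00691958, -0.98300293]]), 't': array([-0.07573575,  0.56370367,  1.3390251 ])}
wrist {'fx': 387.76652678098185, 'fy': 387.76652678098185, 'cx': 312.6027716015246, 'cy': 239.5845806391397, 'distortion': array([-0.01979704,  0.        ,  0.        ,  0.        ,  0.        ]), 'T_tool_cam': array([[ 8.63757895e-04,  9.47212240e-01,  3.20606029e-01,
        -8.23728332e-02],
       [ 6.53922232e-04, -3.20606615e-01,  9.47212210e-01,
         3.07132891e-02],
       [ 9.99999413e-01, -6.08510614e-04, -8.96329638e-04,
        -4.10503728e-04],
       [ 0.00000000e+00,  0.00000000e+00,  0.00000000e+00,
         1.00000000e+00]])}
```

View pics/top0.png

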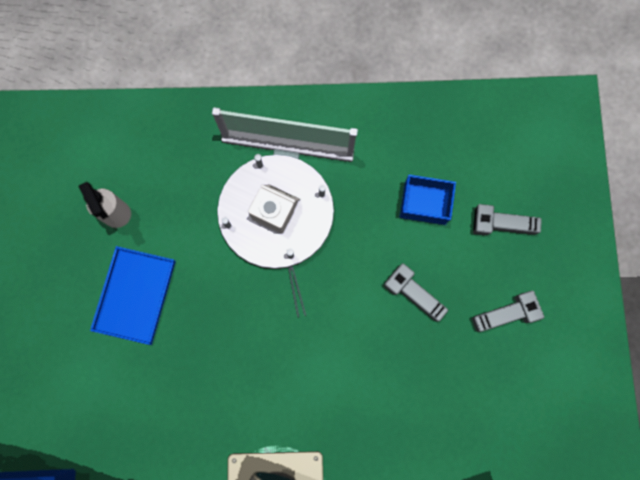

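View pics/scene0.png

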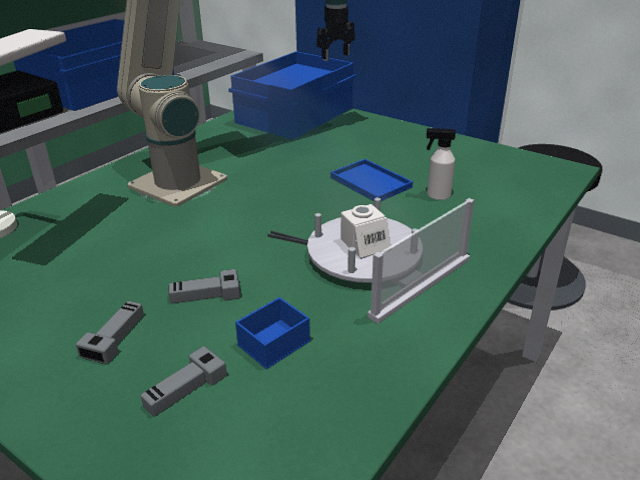

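View pics/wrist0.png

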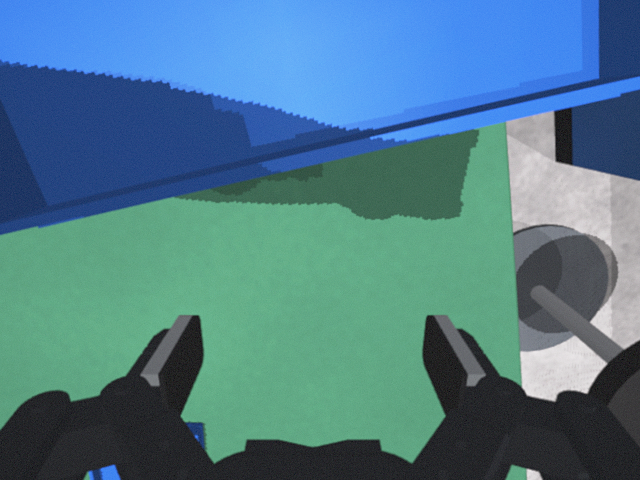

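The top view shows the turntable at about (275,210) and the tray at (133,296). There are three scanner look-alikes, at (415,292), (508,311) and (508,220). The tweezers are at (296,292), the bin at (428,198) and the bottle at (108,207). Next I'll measure these positions.

```bash
cat > h.py <<'E'
from workcell import status, viewer, close_job, spotter, manip
import cv2, numpy as np
from scipy.spatial.transform import Rotation as Rot
def camRt(n,s=None):
    c=viewer.calibration(n)
    K=np.array([[c['fx'],0,c['cx']],[0,c['fy'],c['cy']],[0,0,1]]);D=np.array(c['distortion'])
    if n=='wrist':
        s=s or status.sense()
        T=np.eye(4);T[:3,:3]=Rot.from_quat(s['eef_rot']).as_matrix();T[:3,3]=s['position']
        M=np.linalg.inv(T@c['T_tool_cam']);return K,D,M[:3,:3],M[:3,3]
    return K,D,np.array(c['R']),np.array(c['t'])
def unproj(n,px,z,s=None):
    K,D,R,t=camRt(n,s)
    px=np.atleast_2d(np.array(px,float))
    u=cv2.undistortPoints(px.reshape(-1,1,2),K,D).reshape(-1,2)
    d=np.c_[u,np.ones(len(u))]@R; c=-R.T@t
    return c+d*((z-c[2])/d[:,2])[:,None]
def proj(n,P,s=None):
    K,D,R,t=camRt(n,s)
    return cv2.projectPoints(np.atleast_2d(np.array(P,float)),cv2.Rodrigues(R)[0],t,K,D)[0].reshape(-1,2)
def blobs(n,name):
    return spotter.masks_of(name,n)
E
python3 - <<'E'
from h import *
viewer.grab_frame('top');viewer.grab_frame('scene')
import pickle
out={}
for cam in ['top','scene']:
  for nm in ['station','peg0','turntable','label','scanner','window','tray','spray_bottle','bin','tweezers']:
    if cam=='scene' and nm not in('label','peg0','scanner','turntable'):continue
    r=blobs(cam,nm);out[cam,nm]=r
    for q in r:
        m=q['region'].astype(np.uint8); ys,xs=np.nonzero(m)
        print(cam,nm,round(q['score'],2),np.round(q['at'],1),'n',m.sum(),'box',xs.min(),xs.max(),ys.min(),ys.max(), 'w0',unproj(cam,q['at'],0.0)[0].round(3))
pickle.dump(out,open('m0.pkl','wb'))
E
```

```text
top station 0.69 [280.4 191.8] n 14654 box 213 356 109 267 w0 [ 0.701 -0.019  0.   ]
top station 0.16 [415.4 293. ] n 1374 box 384 447 263 321 w0 [ 0.449 -0.33   0.   ]
top peg0 0.87 [281.5 209.7] n 10105 box 217 332 155 266 w0 [ 0.656 -0.021  0.   ]
top turntable 0.68 [275.8 209.4] n 10176 box 218 332 154 267 w0 [ 0.657 -0.007  0.   ]
top scanner 0.73 [410.7 291.8] n 1394 box 384 446 263 320 w0 [ 0.452 -0.319  0.   ]
top scanner 0.68 [499.8 223.3] n 1430 box 473 540 204 234 w0 [ 0.609 -0.537  0.   ]
top window 0.92 [514.3 313.5] n 1385 box 472 543 291 331 w0 [ 0.397 -0.552  0.   ]
top window 0.92 [498.6 222.2] n 1401 box 473 540 204 234 w0 [ 0.612 -0.534  0.   ]
top window 0.83 [415.3 292.4] n 1359 box 384 447 264 321 w0 [ 0.45 -0.33  0.  ]
top tray 0.82 [132.9 296.4] n 5457 box 91 174 247 343 w0 [0.458 0.328 0.   ]
top spray_bottle 0.67 [104.8 203.7] n 1293 box 79 130 182 226 w0 [0.682 0.401 0.   ]
top bin 0.7 [426.6 200.7] n 2261 box 399 455 175 224 w0 [ 0.669 -0.369  0.   ]
top tweezers 0.48 [280.1 190.5] n 14328 box 214 355 110 267 w0 [ 0.704 -0.018  0.   ]
scene peg0 0.97 [355.  238.1] n 5071 box 307 412 197 282 w0 [0.587 0.047 0.   ]
scene peg0 0.72 [271.2 331.4] n 3552 box 235 309 297 368 w0 [ 0.637 -0.339  0.   ]
scene peg0 0.64 [372.6 237.4] n 399 box 360 385 227 247 w0 [0.621 0.075 0.   ]
scene peg0 0.21 [386.1 251.8] n 11570 box 308 473 196 322 w0 [0.681 0.039 0.   ]
scene turntable 0.82 [350.4 238.1] n 5006 box 307 414 198 280 w0 [0.577 0.041 0.   ]
scene label 0.74 [210.2 288. ] n 1549 box 169 239 269 302 w0 [ 0.435 -0.307  0.   ]
scene label 0.63 [375.  238.6] n 366 box 361 385 227 247 w0 [0.628 0.074 0.   ]
scene scanner 0.88 [110.2 337.4] n 1977 box 76 143 301 363 w0 [ 0.387 -0.536  0.   ]
scene scanner 0.88 [186.3 382.7] n 2594 box 141 225 345 415 w0 [ 0.6   -0.534  0.   ]
scene scanner 0.87 [205.5 286.3] n 1522 box 169 238 270 302 w0 [ 0.423 -0.308  0.   ]
```

Run:
```python
from h import *
a=cv2.imread('pics/top0.png');b=cv2.imread('pics/scene0.png')
cv2.imwrite('pics/c1.png',cv2.resize(a[100:280,200:370],None,fx=4,fy=4,interpolation=cv2.INTER_CUBIC)[:600*2][:720,:680][::1][:600])
cv2.imwrite('pics/c2.png',cv2.resize(b[190:330,295:480],None,fx=4,fy=4,interpolation=cv2.INTER_CUBIC))
cv2.imwrite('pics/c3.png',cv2.resize(a[255:330,375:455],None,fx=7,fy=7,interpolation=cv2.INTER_CUBIC))
```

```text
(no output)
```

View pics/c1.png

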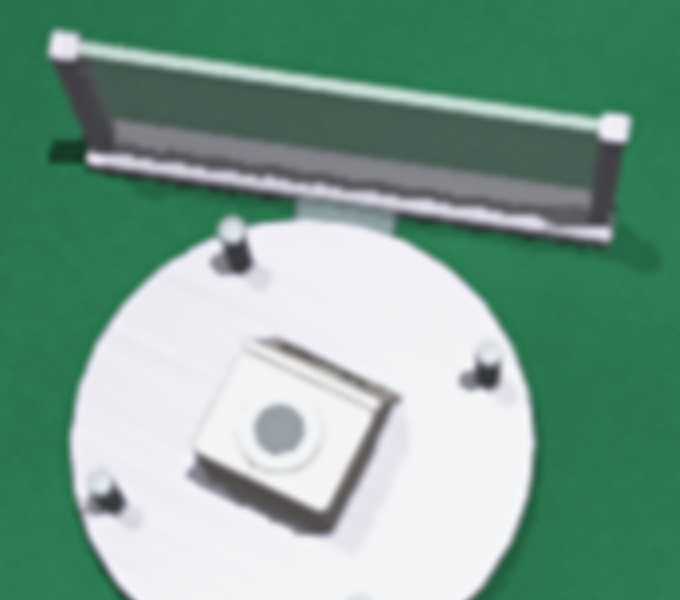

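View pics/c2.png

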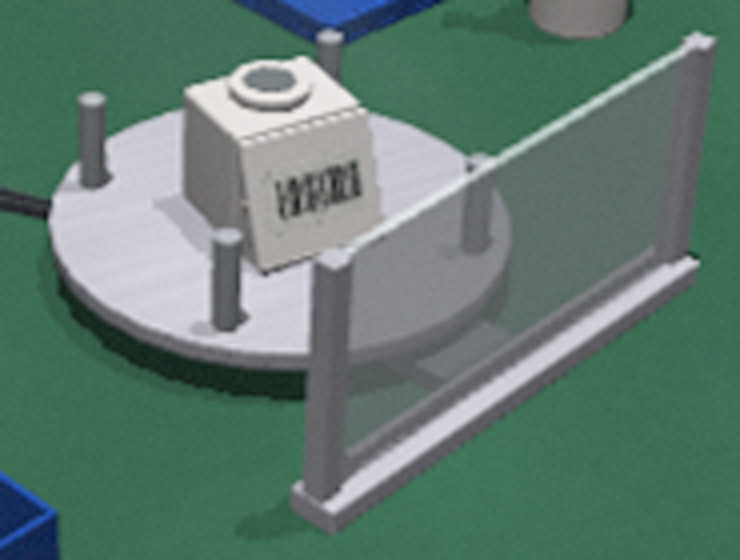

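View pics/c3.png

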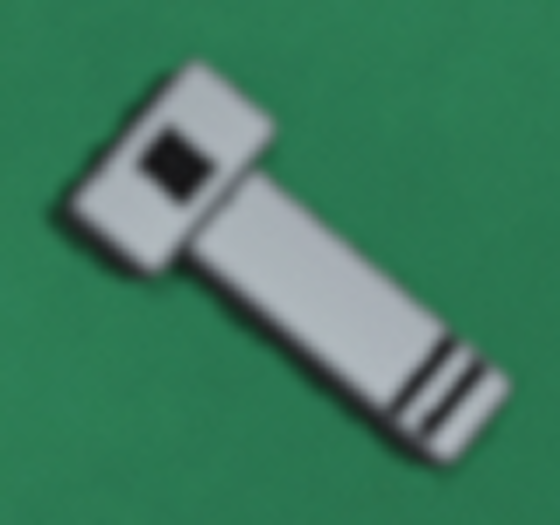

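Run:
```python
from h import *
from scipy.optimize import least_squares
import pickle
o=pickle.load(open('m0.pkl','rb'))
a=cv2.imread('pics/top0.png')
pt=np.array([[258.5,157.2],[322.2,187.7],[226,220.5],[290,250.5]])
ps=np.array([[352,249],[318,215],[377.2,199.2],[415.2,230]])
# turntable circle from mask
m=o['top','turntable'][0]['region'].astype(np.uint8)
c=max(cv2.findContours(m,cv2.RETR_EXTERNAL,cv2.CHAIN_APPROX_NONE)[0],key=len).reshape(-1,2)
w=unproj('top',c,0.035)[:,:2]
f=least_squares(lambda p:np.hypot(*(w-p[:2]).T)-p[2],[.65,0,.135],loss='soft_l1',f_scale=.002);print('circle',f.x)
tp=unproj('top',pt,.095);sp=unproj('scene',ps,.095)
print('pegs top cam',tp.round(4).tolist(),'mean',tp.mean(0));print('pegs scene',sp.round(4).tolist(),'mean',sp.mean(0))
for P in(tp,sp):
    C=P.mean(0);d=P-C;print(np.hypot(d[:,0],d[:,1]).round(4),np.degrees(np.arctan2(d[:,1],d[:,0])).round(1))
st=unproj('top',[[216.2,111.2],[353.5,132]],.16);print('screen',st, 'yaw',np.degrees(np.arctan2(st[0,1]-st[1,1],st[0,0]-st[1,0]))-90, np.linalg.norm(st[0]-st[1]))
ss=unproj('scene',np.array([[335,258],[700,42]])/4+[295,190],.16);print('screen scene',ss,'yaw',np.degrees(np.arctan2(ss[1,1]-ss[0,1],ss[1,0]-ss[0,0]))-90)
# rects
for nm,z in(('tray',.02),('scanner',.033)):
    m=o['top',nm][0]['region'].astype(np.uint8)
    c=max(cv2.findContours(m,cv2.RETR_EXTERNAL,cv2.CHAIN_APPROX_NONE)[0],key=len).reshape(-1,2)
    w=unproj('top',c,z)[:,:2].astype(np.float32)*1000
    r=cv2.minAreaRect(w);print(nm,r,cv2.boxPoints(r).round(1).tolist())
# scanner axis points in top: head front mid, tail mid at top heights
sc=np.array([[ (70+195)/2,(205+60)/2],[(510+447)/2,(385+465)/2]])/7+[375,255]
S=np.r_[unproj('top',sc[:1],.036),unproj('top',sc[1:],.032)];print('scanner front/tail',S,np.linalg.norm((S[0]-S[1])[:2]),'yaw',np.degrees(np.arctan2(*(S[0]-S[1])[[1,0]])))
```

```text
circle [ 0.64778645 -0.00751196  0.13361251]
pegs top cam [[0.7567, 0.0241, 0.095], [0.6813, -0.1186, 0.095], [0.6114, 0.0978, 0.095], [0.5398, -0.0436, 0.095]] mean [ 0.64732938 -0.01007792  0.095     ]
pegs scene [[0.6836, -0.118, 0.095], [0.54, -0.0437, 0.095], [0.6142, 0.1007, 0.095], [0.7577, 0.0273, 0.095]] mean [ 0.64886817 -0.00842225  0.095     ]
[0.1146 0.1137 0.1137 0.1126] [  17.3  -72.6  108.4 -162.7]
[0.115  0.1144 0.1145 0.1146] [ -72.4 -162.1  107.6   18.2]
screen [[ 0.8417373   0.10941039  0.16      ]
 [ 0.78596086 -0.18889282  0.16      ]] yaw -10.59081623432563 0.303472930769095
screen scene [[ 0.78832088 -0.18669951  0.16      ]
 [ 0.84388766  0.11047062  0.16      ]] yaw -10.591225569664829
tray ((459.79864501953125, 321.264892578125), (146.78036499023438, 200.7901611328125), 75.65872955322266) [[344.3999938964844, 275.0], [538.9000244140625, 225.3000030517578], [575.2000122070312, 367.5], [380.70001220703125, 417.20001220703125]]
scanner ((441.1401062011719, -324.54217529296875), (151.36073303222656, 70.53355407714844), 42.752838134765625) [[361.6000061035156, -350.0], [409.5, -401.79998779296875], [520.7000122070312, -299.1000061035156], [472.79998779296875, -247.3000030517578]]
scanner front/tail [[ 0.48983577 -0.27755524  0.036     ]
 [ 0.39291641 -0.38415431  0.032     ]] 0.14407193518327607 yaw 47.7230410471926
```

```bash
cat >> h.py <<'E'
def jog_to(pos,Rt,s=None,Rstep=None):
    """shift in current tool axes and rotation vector (deg) to target"""
    s=s or status.sense();R=Rot.from_quat(s['eef_rot'])
    d=R.inv().apply(np.array(pos)-s['position']); rv=(R.inv()*Rt).as_rotvec(degrees=True)
    return d,rv
def down(yawz):
    """tool pointing down with tool z (jaw) along heading yawz (deg)"""
    a=np.radians(yawz); z=np.array([np.cos(a),np.sin(a),0]);y=np.array([0,0,-1.]);x=np.cross(y,z)
    return Rot.from_matrix(np.c_[x,y,z])
E
python3 - <<'E'
from h import *
s=status.sense();R=Rot.from_quat(s['eef_rot']).as_matrix();print(R.round(3))
z=R[:,2];print('jaw heading',np.degrees(np.arctan2(z[1],z[0])), 'j',s['joint_positions'].round(3))
for h in(-162.4,17.6):
  print(h,jog_to([.683,-.118,.40],down(h)))
E
```

```text
[[ 0.975 -0.     0.221]
 [-0.221  0.     0.975]
 [-0.    -1.     0.   ]]
jaw heading 77.23480128009604 j [ 1.245  0.276 -0.026  1.268  0.     1.467]
-162.4 (array([ 0.69218052,  0.00471411, -0.58916915]), array([-1.35254107e-03, -1.20365199e+02,  1.13509343e-03]))
17.6 (array([ 0.69218052,  0.00471411, -0.58916915]), array([-9.81280994e-04,  5.96348013e+01, -1.16926308e-03]))
```

Call:
jog_arm(
  rows=[
    [[0.99,0,-0.84,0,0,0],[0.99,0,-0.84,0,0,0],[0.99,0,-0.84,0,0,0],[0.99,0,-0.84,0,0,0],[0.99,0,-0.84,0,0,0]],
  ],
  gripper=-1,
  newtons=20,
)

```text
time: 1.58
position: [0.2169, 0.5043, 0.4048]
eef_rot: [-0.703, 0.079, -0.079, 0.703]
contact_force: [-0.3, -0.2, -0.6]
gripper_width: 0.0856
```

Call:
jog_arm(
  rows=[
    [[0.99,0,-0.84,0,0,0],[0.99,0,-0.84,0,0,0],[0.99,0,-0.84,0,0,0],[0.99,0,-0.84,0,0,0],[0.99,0,-0.84,0,0,0]],
  ],
)

```text
time: 2.2
position: [0.2947, 0.4005, 0.4049]
eef_rot: [-0.703, 0.079, -0.079, 0.703]
contact_force: [-0.6, -0.2, 0.2]
gripper_width: 0.0855
```

Call:
jog_arm(
  rows=[
    [[0.99,0,-0.84,0,0,0],[0.99,0,-0.84,0,0,0],[0.99,0,-0.84,0,0,0],[0.99,0,-0.84,0,0,0],[0.99,0,-0.84,0,0,0]],
  ],
)

```text
time: 2.82
position: [0.3725, 0.2967, 0.4049]
eef_rot: [-0.703, 0.079, -0.079, 0.703]
contact_force: [-0.8, 0.8, -1.1]
gripper_width: 0.0855
```

Call:
jog_arm(
  rows=[
    [[0.99,0,-0.84,0,0,0],[0.99,0,-0.84,0,0,0],[0.99,0,-0.84,0,0,0],[0.99,0,-0.84,0,0,0],[0.99,0,-0.84,0,0,0]],
  ],
)

```text
time: 3.45
position: [0.4503, 0.1929, 0.4048]
eef_rot: [-0.703, 0.079, -0.079, 0.703]
contact_force: [0.1, 0.6, -0.6]
gripper_width: 0.0854
```

Call:
jog_arm(
  rows=[
    [[0.99,0,-0.84,0,0,0],[0.99,0,-0.84,0,0,0],[0.99,0,-0.84,0,0,0],[0.99,0,-0.84,0,0,0],[0.99,0,-0.84,0,0,0]],
  ],
)

```text
time: 4.08
position: [0.5281, 0.0891, 0.4048]
eef_rot: [-0.703, 0.079, -0.079, 0.703]
contact_force: [0.1, -0.2, 0.1]
gripper_width: 0.0856
```

Call:
jog_arm(
  rows=[
    [[0.99,0,-0.84,0,0,0],[0.99,0,-0.84,0,0,0],[0.99,0,-0.84,0,0,0],[0.99,0,-0.84,0,0,0],[0.99,0,-0.84,0,0,0]],
  ],
)

```text
time: 4.7
position: [0.6071, -0.0146, 0.4047]
eef_rot: [-0.703, 0.079, -0.079, 0.703]
contact_force: [-0.6, -0.3, 0.3]
gripper_width: 0.0854
```

Call:
jog_arm(
  rows=[
    [[0.99,0,-0.84,0,0,0],[0.99,0,-0.84,0,0,0],[0.99,0,-0.84,0,0,0],[0.99,0,-0.84,0,0,0],[0.99,0,-0.84,0,0,0]],
  ],
)

```text
time: 5.32
position: [0.6851, -0.1185, 0.4044]
eef_rot: [-0.703, 0.079, -0.079, 0.703]
contact_force: [0.8, 0.4, -0.2]
gripper_width: 0.0855
```

Call:
jog_arm(
  rows=[
    [[0,0,0,0,-0.33,0],[0,0,0,0,-0.33,0],[0,0,0,0,-0.33,0],[0,0,0,0,-0.33,0],[0,0,0,0,-0.33,0]],
  ],
)

```text
time: 5.95
position: [0.6846, -0.1178, 0.4044]
eef_rot: [-0.67, -0.225, 0.225, 0.67]
contact_force: [-0.4, -0.2, -0.3]
gripper_width: 0.0857
```

Call:
jog_arm(
  rows=[
    [[0,0,0,0,-0.33,0],[0,0,0,0,-0.33,0],[0,0,0,0,-0.33,0],[0,0,0,0,-0.33,0],[0,0,0,0,-0.33,0]],
  ],
)

```text
time: 6.58
position: [0.6846, -0.1178, 0.4045]
eef_rot: [-0.515, -0.485, 0.485, 0.515]
contact_force: [0.3, 0.2, 0.4]
gripper_width: 0.0854
```

Call:
jog_arm(
  rows=[
    [[0,0,0,0,-0.35,0],[0,0,0,0,-0.35,0]],
  ],
)

```text
time: 6.82
position: [0.6846, -0.1178, 0.4044]
eef_rot: [-0.418, -0.571, 0.571, 0.418]
contact_force: [0.5, 0.9, 0.5]
gripper_width: 0.0855
```

Run:
```python
from h import *
s=status.sense();im=viewer.grab_frame('wrist');cv2.imwrite('pics/w1.png',im)
R=Rot.from_quat(s['eef_rot']).as_matrix();z=R[:,2];print(np.degrees(np.arctan2(z[1],z[0])),s['joint_positions'].round(3),s['position'])
C=np.array([.648,-.0085])
for a in(17.6,107.6,-162.4,-72.4):
    p=np.r_[C+.115*np.array([np.cos(np.radians(a)),np.sin(np.radians(a))]),.095];print(a,p.round(4),proj('wrist',p,s).round(1))
```

```text
-162.41419083279635 [-0.263  0.401  0.145  1.315 -0.    -2.141] [ 0.6845659  -0.11780937  0.40443618]
17.6 [0.7576 0.0263 0.095 ] [[179.1 355.9]]
107.6 [0.6132 0.1011 0.095 ] [[314.6 458.8]]
-162.4 [ 0.5384 -0.0433  0.095 ] [[450.2 355.5]]
-72.4 [ 0.6828 -0.1181  0.095 ] [[314.8 225.7]]
```

View pics/w1.png

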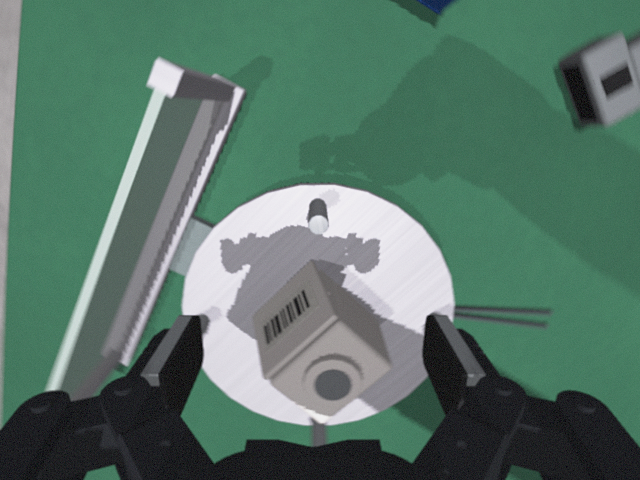

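Call:
jog_arm(
  rows=[
    [[0,0.97,0.18,0,0,0],[0,0.97,0,0,0,0],[0,0.97,0,0,0,0],[0,0.97,0,0,0,0],[0,0.97,0,0,0,0]],
  ],
)

```text
time: 7.5
position: [0.6806, -0.1181, 0.3061]
eef_rot: [-0.419, -0.569, 0.569, 0.42]
contact_force: [0.3, 1.0, -0.2]
gripper_width: 0.0853
```

Call:
jog_arm(
  rows=[
    [[0,0.97,0,0,0,0],[0,0.97,0,0,0,0],[0,0.97,0,0,0,0],[0,0.97,0,0,0,0],[0,0,0,0,0,0]],
  ],
)

```text
time: 8.12
position: [0.6795, -0.1178, 0.2275]
eef_rot: [-0.418, -0.569, 0.57, 0.421]
contact_force: [-0.3, 0.4, -0.0]
gripper_width: 0.0855
```

Call:
jog_arm(
  rows=[
    [[0,0,0,0,0,0],[0,0,0,0,0,0],[0,0,0,0,0,0],[0,0,0,0,0,0]],
  ],
  gripper=1,
  newtons=20,
)

```text
time: 8.62
position: [0.6808, -0.1182, 0.2308]
eef_rot: [0.42, 0.569, -0.569, -0.419]
contact_force: [1.9, 0.8, -0.1]
gripper_width: 0.0155
```

Run:
```python
from h import *
s=status.sense();im=viewer.grab_frame('wrist');cv2.imwrite('pics/w2.png',im);im=viewer.grab_frame('scene');cv2.imwrite('pics/s2.png',im)
print(s['position'],s['contact_force'],s['wrist_torque'],s['gripper_width'])
```

```text
[ 0.68079941 -0.11817877  0.23083065] [ 1.88637584  0.76318526 -0.08754728] [-0.05066546 -0.09192655 -0.03158376] 0.015499226341492657
```

View pics/w2.png

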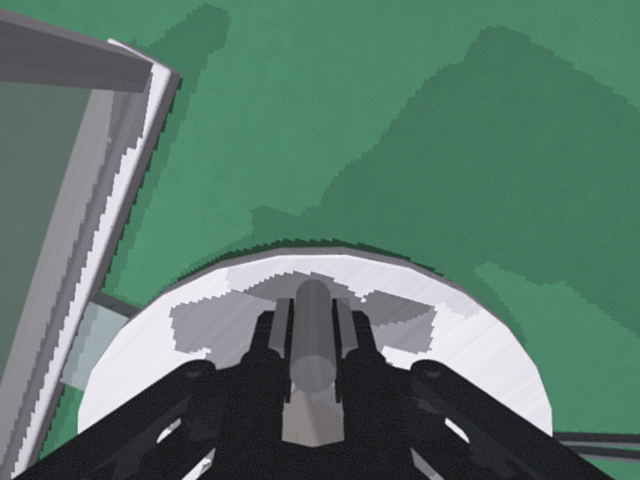

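Call:
jog_arm(
  rows=[
    [[0.058,0,0.816,0,0.272,0],[0.058,0,0.816,0,0.272,0],[0.058,0,0.816,0,0.272,0],[0.058,0,0.816,0,0.272,0],[0.058,0,0.816,0,0.272,0]],
  ],
)

```text
time: 9.35
position: [0.6007, -0.1142, 0.2308]
eef_rot: [0.593, 0.386, -0.386, -0.592]
contact_force: [1.6, -0.1, 0.9]
gripper_width: 0.0154
```

```bash
cat > chk.py <<'E'
from h import *
s=status.sense();R=Rot.from_quat(s['eef_rot']).as_matrix();z=R[:,2]
C=np.array([.648,-.0085]);d=s['position'][:2]-C
print(s['position'].round(4),'heading',np.degrees(np.arctan2(z[1],z[0])).round(2),'ang',np.degrees(np.arctan2(d[1],d[0])).round(2),'r',np.hypot(*d).round(4),s['contact_force'].round(1),s['wrist_torque'].round(2),s['gripper_width'].round(4),s['joint_positions'].round(2))
E
python3 chk.py
```

```text
Traceback (most recent call last):
  File "chk.py", line 4, in <module>
    print(s['position'].round(4),'heading',np.degrees(np.arctan2(z[1],z[0])).round(2),'ang',np.degrees(np.arctan2(d[1],d[0])).round(2),'r',np.hypot(*d).round(4),s['contact_force'].round(1),s['wrist_torque'].round(2),s['gripper_width'].round(4),s['joint_positions'].round(2))
                                                                                                                                                                                                                        ^^^^^^^^^^^^^^^^^^^^^^^^
AttributeError: 'float' object has no attribute 'round'
```

Forces are tiny, so I'll continue the arc.

Call:
jog_arm(
  rows=[
    [[0.058,0,0.816,0,0.272,0],[0.058,0,0.816,0,0.272,0],[0.058,0,0.816,0,0.272,0],[0.058,0,0.816,0,0.272,0],[0.058,0,0.816,0,0.272,0]],
  ],
)

```text
time: 9.98
position: [0.5427, -0.0584, 0.2308]
eef_rot: [0.691, 0.155, -0.155, -0.689]
contact_force: [0.3, -1.0, 1.5]
gripper_width: 0.0154
```

Call:
jog_arm(
  rows=[
    [[0.058,0,0.816,0,0.272,0],[0.058,0,0.816,0,0.272,0],[0.058,0,0.816,0,0.272,0],[0.058,0,0.816,0,0.272,0],[0.058,0,0.816,0,0.272,0]],
  ],
)

```text
time: 10.6
position: [0.5356, 0.0218, 0.2308]
eef_rot: [0.701, -0.095, 0.096, -0.7]
contact_force: [-0.3, -2.5, 1.2]
gripper_width: 0.0154
```

```bash
sed -i "s/s\['gripper_width'\].round(4)/round(s['gripper_width'],4)/" chk.py; python3 chk.py
python3 - <<'E'
from h import *
cv2.imwrite('pics/s3.png',viewer.grab_frame('scene'));cv2.imwrite('pics/w3.png',viewer.grab_frame('wrist'))
E
```

```text
[0.5356 0.0218 0.2308] heading 74.52 ang 164.91 r 0.1164 [-0.3 -2.5  1.2] [-0.43 -0.1  -0.1 ] 0.0154 [-0.08  0.28 -0.43  0.87 -0.    0.19]
```

View pics/s3.png

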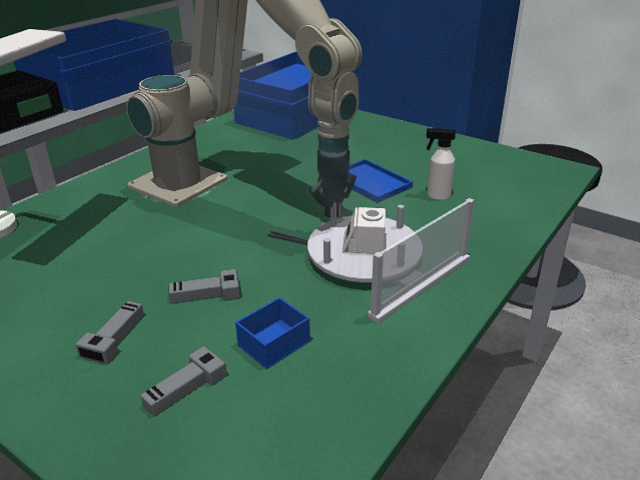

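Call:
jog_arm(
  rows=[
    [[0.06,0,0.816,0,0.272,0],[0.06,0,0.816,0,0.272,0],[0.06,0,0.816,0,0.272,0],[0.06,0,0.816,0,0.272,0],[0.05,0,0.76,0,0.25,0]],
  ],
)

```text
time: 11.32
position: [0.5818, 0.0859, 0.2308]
eef_rot: [0.626, -0.328, 0.329, -0.626]
contact_force: [-1.0, -2.6, 4.0]
gripper_width: 0.0154
```

Call:
jog_arm(
  rows=[
    [[0,0,0,0,0,0]],
  ],
)

```text
time: 11.45
position: [0.5823, 0.0861, 0.2308]
eef_rot: [-0.627, 0.327, -0.328, 0.627]
contact_force: [-1.2, -1.4, 5.6]
gripper_width: 0.0156
```

```bash
python3 chk.py
python3 - <<'E'
from h import *
cv2.imwrite('pics/s4.png',viewer.grab_frame('scene'));cv2.imwrite('pics/t4.png',viewer.grab_frame('top'))
a=cv2.imread('pics/t4.png');b=cv2.imread('pics/s4.png')
cv2.imwrite('pics/c4.png',np.hstack([cv2.resize(a[130:280,200:340],(400,428),interpolation=cv2.INTER_CUBIC),cv2.resize(b[190:290,295:435],(400,428),interpolation=cv2.INTER_CUBIC)]))
E
```

```text
[0.5823 0.0861 0.2308] heading 34.89 ang 124.77 r 0.1152 [-1.2 -1.4  5.6] [-0.11  0.12 -0.19] 0.0156 [ 0.04  0.36 -0.31  0.9  -0.    1.  ]
```

View pics/c4.png

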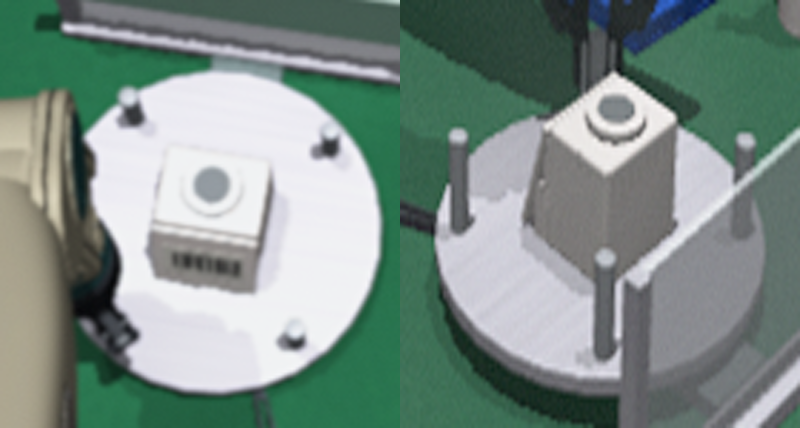

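Run:
```python
from h import *
from scipy.optimize import least_squares
tp=unproj('top',[[244.8,163.6],[315.2,175.9],[302.9,245]],.095)[:,:2]
sp=unproj('scene',[[415.8,222.7],[367.1,250.3],[315.7,221.1]],.095)[:,:2]
def fit(P):
    def res(p):
        a=np.radians(p[2]+np.array([45,-45,-135]))
        return (P-(p[:2]+.115*np.c_[np.cos(a),np.sin(a)])).ravel()
    f=least_squares(res,[.648,-.0085,0.],x_scale=[.01,.01,5]);return f.x,np.abs(f.fun).max()
# p[2]: opposite of label direction
for P in(tp,sp):
    print(fit(P))
```

```text
(array([ 6.46486666e-01, -8.29477155e-03, -1.13617069e+01]), np.float64(0.0008951000423527145))
(array([ 6.48456261e-01, -6.85513186e-03, -1.17533834e+01]), np.float64(0.0011798155022195722))
```

Call:
jog_arm(
  rows=[
    [[0,0,-0.09,0,-0.03,0],[0,0,0,0,0,0]],
  ],
)

```text
time: 11.8
position: [0.58, 0.0846, 0.2308]
eef_rot: [-0.629, 0.322, -0.323, 0.629]
contact_force: [0.3, -1.2, 5.3]
gripper_width: 0.0154
```

Call:
jog_arm(
  rows=[
    [[0,0,0,0,0,0],[0,0,0,0,0,0],[0,0,0,0,0,0]],
  ],
  gripper=-1,
)

```text
time: 12.18
position: [0.5793, 0.0852, 0.2295]
eef_rot: [0.629, -0.324, 0.323, -0.629]
contact_force: [-0.2, -0.3, 0.6]
gripper_width: 0.0693
```

Call:
jog_arm(
  rows=[
    [[0,-0.9,0,0,0,0],[0,-1,0,0,0,0],[0,-1,0,0,0,0],[0,-1,0,0,0,0],[0,-1,0,0,0,0]],
  ],
)

```text
time: 12.8
position: [0.58, 0.0853, 0.3302]
eef_rot: [-0.629, 0.323, -0.324, 0.629]
contact_force: [0.5, -0.4, -0.6]
gripper_width: 0.0856
```

```bash
python3 chk.py
python3 - <<'E'
from h import *
for h in(137.7,-42.3):
  print(h,jog_to([.44,-.33,.33],down(h)))
E
```

```text
[0.58   0.0853 0.3302] heading 35.62 ang 125.94 r 0.1159 [ 0.5 -0.4 -0.6] [ 0.   -0.01 -0.  ] 0.0856 [ 0.04  0.26 -0.21  1.1   0.    0.98]
137.7 (array([ 2.56099601e-01, -5.42461916e-05, -3.55665009e-01]), array([-1.27270795e-02, -1.02083537e+02,  9.73099715e-02]))
-42.3 (array([ 2.56099601e-01, -5.42461916e-05, -3.55665009e-01]), array([-9.18563242e-02,  7.79164261e+01, -1.20138021e-02]))
```

Call:
jog_arm(
  rows=[
    [[0.71,0,-0.99,0,0,0],[0.71,0,-0.99,0,0,0],[0.71,0,-0.99,0,0,0],[0.71,0,-0.99,0,0,0],[0.71,0,-0.99,0,0,0]],
  ],
)

```text
time: 13.42
position: [0.5406, -0.0308, 0.3295]
eef_rot: [-0.629, 0.323, -0.324, 0.629]
contact_force: [0.6, -0.3, 0.2]
gripper_width: 0.0855
```

Call:
jog_arm(
  rows=[
    [[0.71,0,-0.99,0,0,0],[0.71,0,-0.99,0,0,0],[0.71,0,-0.99,0,0,0],[0.71,0,-0.99,0,0,0],[0.71,0,-0.99,0,0,0]],
  ],
)

```text
time: 14.05
position: [0.5014, -0.1462, 0.3295]
eef_rot: [-0.629, 0.323, -0.324, 0.629]
contact_force: [-0.6, 0.7, 0.8]
gripper_width: 0.0857
```

Call:
jog_arm(
  rows=[
    [[0.71,0,-0.99,0,0,0],[0.71,0,-0.99,0,0,0],[0.71,0,-0.99,0,0,0],[0.71,0,-0.99,0,0,0],[0.71,0,-0.99,0,0,0]],
  ],
)

```text
time: 14.68
position: [0.4622, -0.2617, 0.3296]
eef_rot: [0.629, -0.323, 0.324, -0.629]
contact_force: [-0.0, -0.1, 0.1]
gripper_width: 0.085
```

Call:
jog_arm(
  rows=[
    [[0.71,0,-0.99,0,0,0],[0.71,0,-0.99,0,0,0],[0,0,0,0,-0.34,0],[0,0,0,0,-0.34,0],[0,0,0,0,-0.34,0]],
  ],
)

```text
time: 15.3
position: [0.4467, -0.3072, 0.3295]
eef_rot: [0.693, -0.143, 0.144, -0.692]
contact_force: [-0.6, -0.7, -0.1]
gripper_width: 0.0852
```

Call:
jog_arm(
  rows=[
    [[0,0,0,0,-0.34,0],[0,0,0,0,-0.34,0],[0,0,0,0,-0.34,0],[0,0,0,0,-0.34,0],[0,0,0,0,-0.34,0]],
  ],
)

```text
time: 15.92
position: [0.4468, -0.307, 0.3295]
eef_rot: [0.687, 0.169, -0.168, -0.686]
contact_force: [0.8, -0.2, -0.7]
gripper_width: 0.0857
```

Call:
jog_arm(
  rows=[
    [[0,0,0,0,-0.34,0],[0,0,0,0,-0.34,0],[0,0,0,0,0,0]],
  ],
)

```text
time: 16.3
position: [0.4468, -0.307, 0.3293]
eef_rot: [0.648, 0.285, -0.285, -0.647]
contact_force: [1.1, -0.1, -0.8]
gripper_width: 0.0852
```

```bash
python3 chk.py
python3 - <<'E'
from h import *
s=status.sense();im=viewer.grab_frame('wrist');cv2.imwrite('pics/w5.png',im)
cv2.imwrite('pics/t5.png',viewer.grab_frame('top'));cv2.imwrite('pics/s5.png',viewer.grab_frame('scene'))
o=np.array([.4481,-.3235]);u=np.array([np.cos(np.radians(47.7)),np.sin(np.radians(47.7))]);v=np.array([-u[1],u[0]])
for x,y,z in[(62,33,36),(62,-33,36),(25,33,36),(25,-33,36),(-85,18,32),(-85,-18,32)]:
    p=proj('wrist',np.r_[o+u*x/1e3+v*y/1e3,z/1e3],s)[0];print(x,y,p.round(1));cv2.circle(im,tuple(p.astype(int)),3,(0,0,255),-1)
cv2.imwrite('pics/w5b.png',im)
r=spotter.masks_of('scanner','wrist')
for q in r:print(q['score'],q['at'])
import pickle;pickle.dump(r,open('m5.pkl','wb'))
E
```

```text
[ 0.4468 -0.307   0.3293] heading 137.49 ang -123.97 r 0.36 [ 1.1 -0.1 -0.8] [-0.01 -0.03 -0.03] 0.0852 [-0.72  0.18 -0.31  1.08  0.   -1.55]
62 33 [342.1 295.9]
62 -33 [254.4 296.1]
25 33 [343.1 249.7]
25 -33 [251.7 250. ]
-85 18 [322.7  86.7]
-85 -18 [266.7  87. ]
0.64 [10.8, 179.5]
0.61 [295.2, 210.3]
0.6 [227.5, 0.0]
```

View pics/w5b.png

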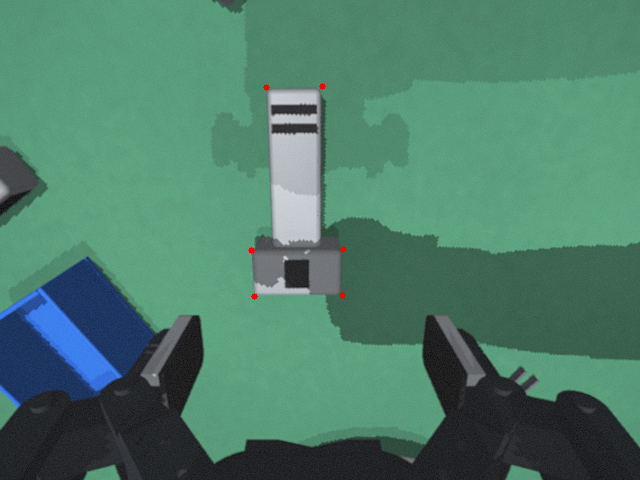

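View pics/t5.png

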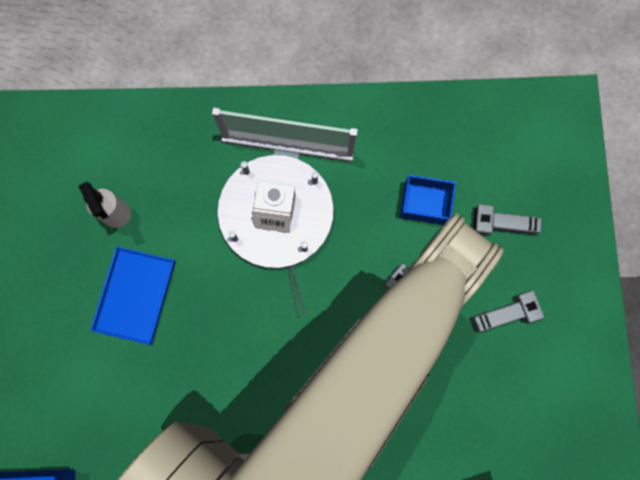

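Call:
jog_arm(
  rows=[
    [[-0.42,0.96,-0.61,0,0,0],[0,0.96,0,0,0,0],[0,0.96,0,0,0,0],[0,0.96,0,0,0,0],[0,0.96,0,0,0,0]],
  ],
)

```text
time: 17.12
position: [0.4498, -0.322, 0.23]
eef_rot: [-0.647, -0.285, 0.285, 0.648]
contact_force: [-0.1, -0.0, -0.1]
gripper_width: 0.0854
```

Call:
jog_arm(
  rows=[
    [[0,0.96,0,0,0,0],[0,0.5,0,0,0,0],[0,0,0,0,0,0],[0,0,0,0,0,0]],
  ],
)

```text
time: 17.62
position: [0.4503, -0.3218, 0.2033]
eef_rot: [0.647, 0.285, -0.285, -0.647]
contact_force: [-0.5, -0.0, 0.1]
gripper_width: 0.0855
```

```bash
python3 chk.py
python3 - <<'E'
from h import *
s=status.sense();im=viewer.grab_frame('wrist');cv2.imwrite('pics/w6.png',im)
E
```

```text
[ 0.4503 -0.3218  0.2033] heading 137.58 ang -122.25 r 0.3705 [-0.5 -0.   0.1] [-0.03 -0.04 -0.03] 0.0855 [-0.74  0.34 -0.41  0.82 -0.   -1.57]
```

View pics/w6.png

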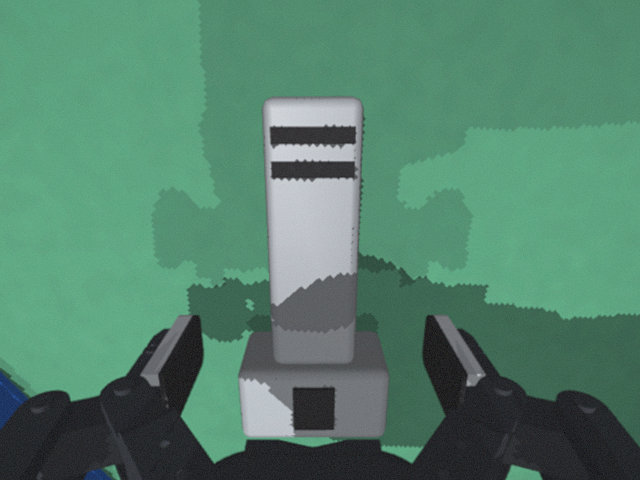

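Call:
jog_arm(
  rows=[
    [[0,0.7,0,0,0,0],[0,0.7,0,0,0,0],[0,0,0,0,0,0]],
  ],
)

```text
time: 18.05
position: [0.449, -0.3205, 0.173]
eef_rot: [-0.646, -0.285, 0.286, 0.648]
contact_force: [0.3, 0.0, 0.0]
gripper_width: 0.0854
```

Call:
jog_arm(
  rows=[
    [[0,0,0,0,0,0],[0,0,0,0,0,0],[0,0,0,0,0,0],[0,0,0,0,0,0]],
  ],
  gripper=1,
  newtons=50,
)

```text
time: 18.55
position: [0.4504, -0.3218, 0.1755]
eef_rot: [0.647, 0.286, -0.285, -0.647]
contact_force: [0.5, -0.2, 2.0]
gripper_width: 0.0353
```

```bash
python3 chk.py
python3 - <<'E'
from h import *
s=status.sense();im=viewer.grab_frame('wrist');cv2.imwrite('pics/w7.png',im)
E
```

```text
[ 0.4504 -0.3218  0.1755] heading 137.59 ang -122.25 r 0.3704 [ 0.5 -0.2  2. ] [ 0.03 -0.03  0.02] 0.0353 [-0.74  0.37 -0.43  0.76  0.   -1.57]
```

View pics/w7.png

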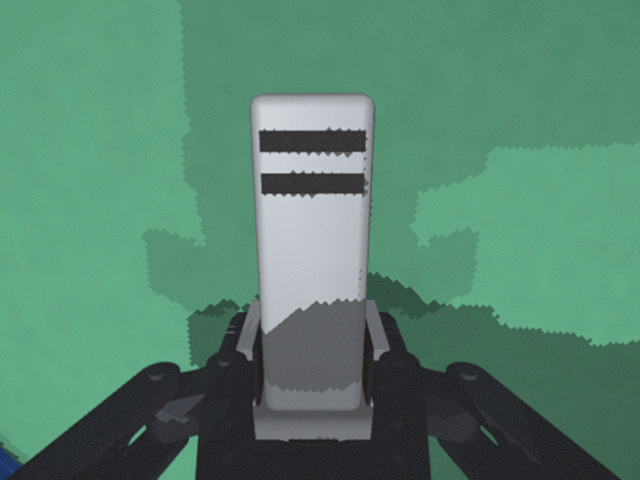

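Run:
```python
from h import *
s=status.sense()
R=Rot.from_quat(s['eef_rot'])
for px,z in([[251,100],.032],[[375,100],.032],[[313,95],.030],[[313,408],.032]):
    w=unproj('wrist',[px],z,s)[0];print(px,w.round(4),R.inv().apply(w-s['position']).round(4))
```

```text
[251, 100] [ 0.4059 -0.3965  0.032 ] [-0.0852  0.1435 -0.0174]
[375, 100] [ 0.3808 -0.3736  0.032 ] [-0.0852  0.1435  0.0167]
[313, 95] [ 0.3924 -0.386   0.03  ] [-0.0865  0.1455 -0.0003]
[313, 408] [ 0.464  -0.3078  0.032 ] [ 0.0195  0.1435 -0.0004]
```

```bash
cat >> h.py <<'E'
C=np.array([.6478,-.0083]);LD=169.2
def scanpose(dist,C=C,LD=LD,lz=.074,wtool=(.059,.1575,0.)):
    a=np.radians(LD);h=np.array([np.cos(a),np.sin(a),0]);n=np.cos(np.radians(20))*h+np.array([0,0,np.sin(np.radians(20))])
    L=np.r_[C,lz]+.038*h;W=L+dist*n
    x=-n;z=np.cross([0,0,1],-h);y=np.cross(z,x)
    R=Rot.from_matrix(np.c_[x,y,z]);return W-R.apply(wtool),R,W,L
def plan(pos,Rt,N,s=None,start=None):
    """N rows straight line + slerp, rounded; prints the rows"""
    if start is None:
        s=s or status.sense();p=np.array(s['position']);R=Rot.from_quat(s['eef_rot'])
    else:p,R=start
    p0,R0=p.copy(),R;rv=(R0.inv()*Rt).as_rotvec()
    rows=[]
    for i in range(1,N+1):
        pt=p0+(np.array(pos)-p0)*i/N;Rg=R0*Rot.from_rotvec(rv*i/N)
        d=np.round(R.inv().apply(pt-p)/.02,2);w=np.round((R.inv()*Rg).as_rotvec(degrees=True)/30,2)
        rows.append((np.r_[d,w]+0.).tolist());p=p+R.apply(d*.02);R=R*Rot.from_rotvec(w*30,degrees=True)
    for i in range(0,N,5):print([rows[i:i+5]])
    print('end err mm',((np.array(pos)-p)*1e3).round(2),'max',np.abs(np.array(rows)).max(0).round(2));return p,R
E
python3 - <<'E'
from h import *
for d in(.16,.08):
    p,R,W,L=scanpose(d);print(d,p.round(4),W.round(4),L.round(4))
p,R,W,L=scanpose(.16)
s=status.sense();R0=Rot.from_quat(s['eef_rot'])
e=plan([.4504,-.3218,.3155],R0,7)
e2=plan([p[0],p[1],.33],down(79.2),18,start=e)
e3=plan(p,R,4,start=e2)
E
```

```text
0.16 [0.4612 0.0273 0.2969] [0.4628 0.027  0.1287] [ 0.6105 -0.0012  0.074 ]
0.08 [0.5351 0.0132 0.2695] [0.5366 0.0129 0.1014] [ 0.6105 -0.0012  0.074 ]
[[[0.0, -1.0, 0.0, 0.0, 0.0, 0.0], [0.0, -1.0, 0.0, 0.0, 0.0, 0.0], [0.0, -1.0, -0.01, 0.0, 0.0, 0.0], [0.0, -1.0, 0.0, 0.0, 0.0, 0.0], [0.0, -1.0, 0.0, 0.0, 0.0, 0.0]]]
[[[0.0, -1.0, 0.0, 0.0, 0.0, 0.0], [0.0, -1.0, 0.0, 0.0, 0.0, 0.0]]]
end err mm [ 0.03 -0.05 -0.  ] max [0.   1.   0.01 0.   0.   0.  ]
[[[0.74, -0.04, 0.63, 0.0, 0.11, 0.0], [0.69, -0.04, 0.67, 0.0, 0.11, 0.0], [0.66, -0.04, 0.72, 0.0, 0.1, 0.0], [0.62, -0.04, 0.74, 0.0, 0.11, 0.0], [0.58, -0.05, 0.78, 0.0, 0.11, 0.0]]]
[[[0.53, -0.04, 0.81, 0.0, 0.11, 0.0], [0.48, -0.04, 0.85, 0.0, 0.11, 0.0], [0.44, -0.04, 0.86, 0.0, 0.11, 0.0], [0.38, -0.04, 0.89, 0.0, 0.1, 0.0], [0.34, -0.04, 0.91, 0.0, 0.11, 0.0]]]
[[[0.28, -0.04, 0.93, 0.0, 0.11, 0.0], [0.23, -0.04, 0.94, 0.0, 0.11, 0.0], [0.18, -0.05, 0.96, 0.0, 0.11, 0.0], [0.12, -0.04, 0.96, 0.0, 0.1, 0.0], [0.06, -0.04, 0.97, 0.0, 0.11, 0.0]]]
[[[0.02, -0.04, 0.97, 0.0, 0.11, 0.0], [-0.04, -0.04, 0.97, 0.0, 0.11, 0.0], [-0.1, -0.04, 0.96, 0.0, 0.11, 0.0]]]
end err mm [-0.06  0.04  0.04] max [0.74 0.05 0.97 0.   0.11 0.  ]
[[[0.0, 0.41, 0.0, 0.0, 0.0, 0.17], [0.03, 0.42, 0.0, 0.0, 0.0, 0.16], [0.07, 0.4, 0.0, 0.0, 0.0, 0.17], [0.11, 0.4, 0.0, 0.0, 0.0, 0.17]]]
end err mm [-0.    0.05 -0.02] max [0.11 0.42 0.   0.   0.   0.17]
```

Call:
jog_arm(
  rows=[
    [[0,-0.4,0,0,0,0],[0,-1,0,0,0,0],[0,-1,0,0,0,0],[0,-1,0,0,0,0],[0,-1,0,0,0,0]],
  ],
)

```text
time: 19.23
position: [0.4496, -0.321, 0.2634]
eef_rot: [-0.647, -0.285, 0.286, 0.647]
contact_force: [0.5, -0.3, -1.9]
gripper_width: 0.035
```

Call:
jog_arm(
  rows=[
    [[0,-1,0,0,0,0],[0,-1,0,0,0,0],[0,-0.6,0,0,0,0]],
  ],
)

```text
time: 19.6
position: [0.4499, -0.3213, 0.3159]
eef_rot: [0.647, 0.285, -0.285, -0.647]
contact_force: [0.3, -0.4, -1.3]
gripper_width: 0.0357
```

Call:
jog_arm(
  rows=[
    [[0.74,-0.04,0.63,0.0,0.11,0.0],[0.69,-0.04,0.67,0.0,0.11,0.0],[0.66,-0.04,0.72,0.0,0.1,0.0],[0.62,-0.04,0.74,0.0,0.11,0.0],[0.58,-0.05,0.78,0.0,0.11,0.0]],
  ],
)

```text
time: 20.23
position: [0.4526, -0.2236, 0.3187]
eef_rot: [-0.681, -0.19, 0.191, 0.681]
contact_force: [1.0, 0.5, -1.8]
gripper_width: 0.0355
```

```bash
python3 chk.py
python3 - <<'E'
from h import *
cv2.imwrite('pics/w8.png',viewer.grab_frame('wrist'))
E
```

```text
[ 0.4526 -0.2236  0.3187] heading 121.28 ang -132.25 r 0.2906 [ 1.   0.5 -1.8] [0.02 0.   0.07] 0.0355 [-0.59  0.13 -0.4   1.04  0.   -1.13]
```

View pics/w8.png

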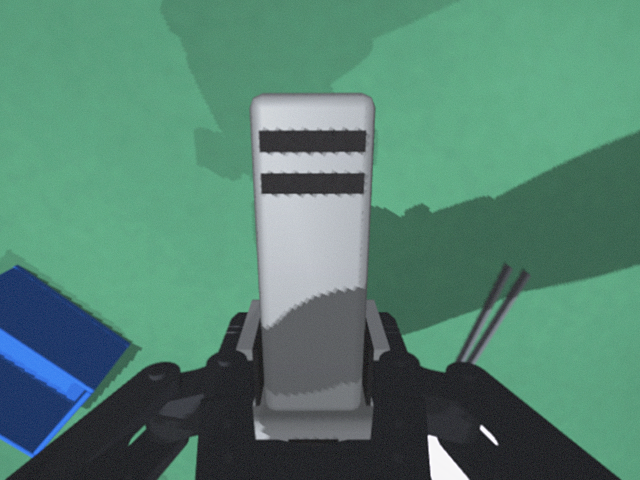

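The scanner is held firmly and hasn't slipped: its tail is still at row 95, as it was before lifting. I'll carry on.

Call:
jog_arm(
  rows=[
    [[0.53,-0.04,0.81,0.0,0.11,0.0],[0.48,-0.04,0.85,0.0,0.11,0.0],[0.44,-0.04,0.86,0.0,0.11,0.0],[0.38,-0.04,0.89,0.0,0.1,0.0],[0.34,-0.04,0.91,0.0,0.11,0.0]],
  ],
)

```text
time: 20.9
position: [0.4558, -0.127, 0.3228]
eef_rot: [-0.701, -0.093, 0.093, 0.701]
contact_force: [0.6, 1.1, -1.7]
gripper_width: 0.0355
```

Call:
jog_arm(
  rows=[
    [[0.28,-0.04,0.93,0.0,0.11,0.0],[0.23,-0.04,0.94,0.0,0.11,0.0],[0.18,-0.05,0.96,0.0,0.11,0.0],[0.12,-0.04,0.96,0.0,0.1,0.0],[0.06,-0.04,0.97,0.0,0.11,0.0]],
  ],
)

```text
time: 21.52
position: [0.4587, -0.03, 0.327]
eef_rot: [-0.707, 0.007, -0.006, 0.707]
contact_force: [0.2, 1.2, -1.6]
gripper_width: 0.0351
```

Call:
jog_arm(
  rows=[
    [[0.02,-0.04,0.97,0.0,0.11,0.0],[-0.04,-0.04,0.97,0.0,0.11,0.0],[-0.1,-0.04,0.96,0.0,0.11,0.0]],
  ],
)

```text
time: 21.9
position: [0.4607, 0.028, 0.3294]
eef_rot: [0.704, -0.068, 0.067, -0.704]
contact_force: [-0.6, -0.5, -1.8]
gripper_width: 0.0353
```

Call:
jog_arm(
  rows=[
    [[0.0,0.41,0.0,0.0,0.0,0.17],[0.03,0.42,0.0,0.0,0.0,0.16],[0.07,0.4,0.0,0.0,0.0,0.17],[0.11,0.4,0.0,0.0,0.0,0.17],[0,0,0,0,0,0]],
  ],
)

```text
time: 22.52
position: [0.4611, 0.0274, 0.2955]
eef_rot: [-0.681, 0.19, 0.057, 0.705]
contact_force: [0.2, -0.5, -2.2]
gripper_width: 0.0352
```

```bash
python3 chk.py
python3 - <<'E'
from h import *
s=status.sense()
im=viewer.grab_frame('wrist');cv2.imwrite('pics/w9.png',im)
im=viewer.grab_frame('top');
p,R,W,L=scanpose(.16);print(jog_to(p,R,s))
cv2.imwrite('pics/t9.png',im);cv2.imwrite('pics/t9c.png',cv2.resize(im[130:330,180:360],None,fx=3,fy=3,interpolation=cv2.INTER_CUBIC))
cv2.imwrite('pics/s9.png',viewer.grab_frame('scene'))
E
```

```text
[0.4611 0.0274 0.2955] heading 79.1 ang 169.14 r 0.1903 [ 0.2 -0.5 -2.2] [-0.11 -0.52  0.01] 0.0352 [-0.09  0.22 -0.38  1.33  0.03  0.09]
(array([-3.33032647e-04, -1.34284905e-03, -3.61077441e-05]), array([-0.01897441, -0.09668771, -0.19606392]))
```

View pics/w9.png

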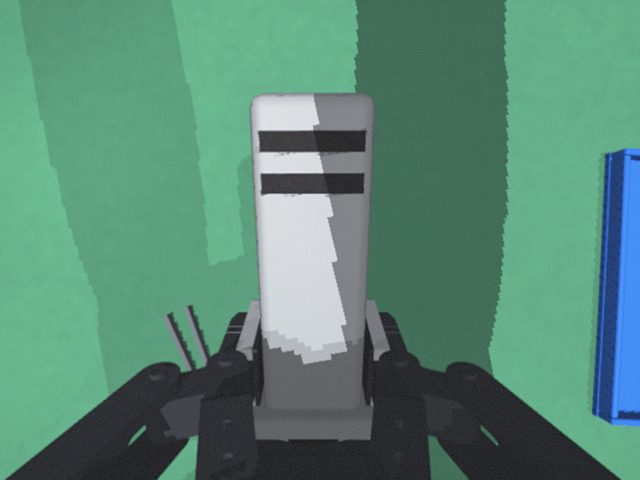

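View pics/t9c.png

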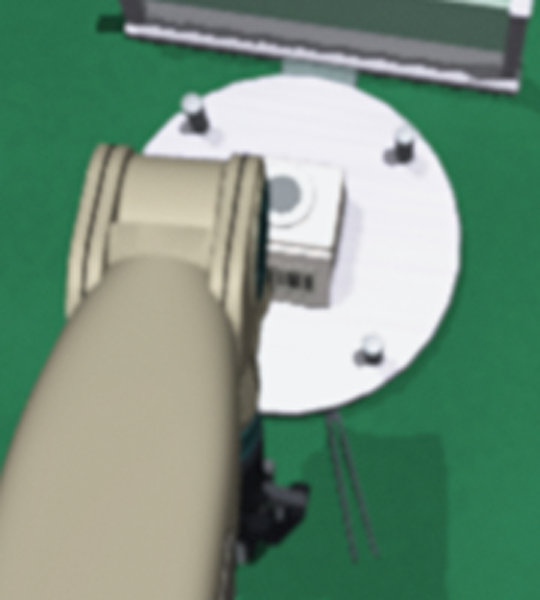

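View pics/s9.png

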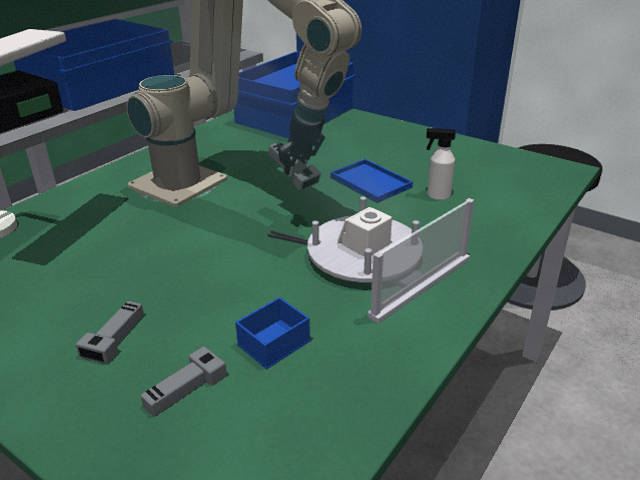

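Run:
```python
import cv2,numpy as np
a=cv2.imread('pics/t5.png');b=cv2.imread('pics/s9.png')
cv2.imwrite('pics/c9.png',np.hstack([cv2.resize(a[145:275,210:340],None,fx=4,fy=4,interpolation=cv2.INTER_CUBIC)[:400],]))
cv2.imwrite('pics/c9c.png',cv2.resize(a[200:275,210:340],None,fx=5,fy=5,interpolation=cv2.INTER_CUBIC))
cv2.imwrite('pics/c9b.png',cv2.resize(b[185:285,300:430],None,fx=5,fy=5,interpolation=cv2.INTER_CUBIC))
```

```text
(no output)
```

View pics/c9.png

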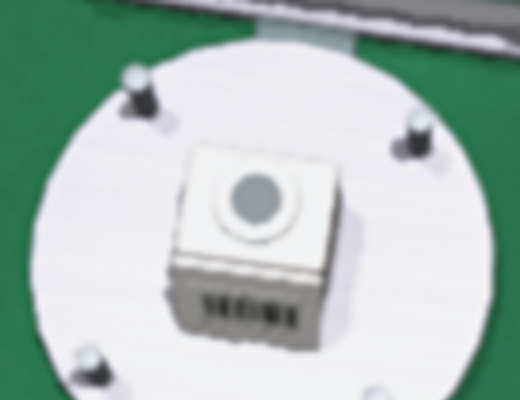

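View pics/c9c.png

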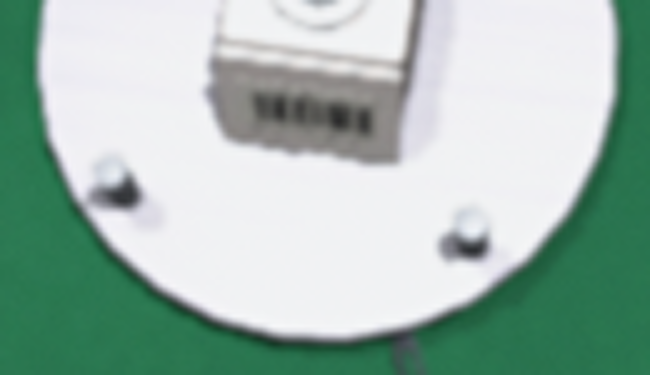

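View pics/c9b.png

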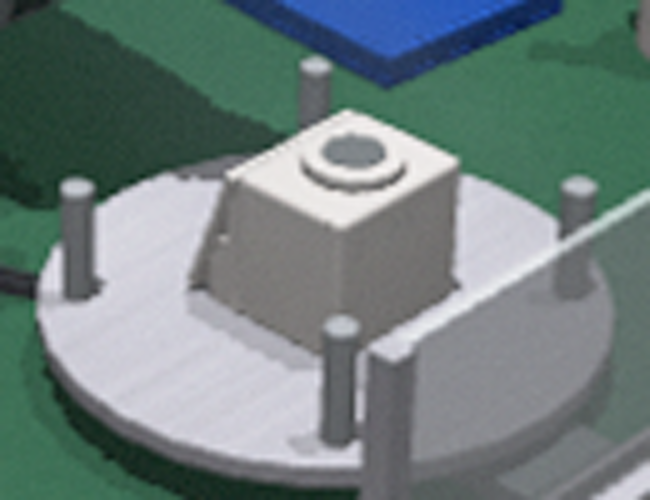

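Run:
```python
from h import *
from scipy.optimize import least_squares
A={'top':[[244.25,164],[315,175.5],[304,244.8],[232.8,233.2]],'scene':[[415.8,222.4],[368.2,250.2],[315.6,222],[363,198.2]]}
P={k:unproj(k,v,.095)[:,:2] for k,v in A.items()}
def res(p,P):
    a=np.radians(p[2]+np.array([45,-45,-135,135]))
    return (P-(p[:2]+.115*np.c_[np.cos(a),np.sin(a)])).ravel()
for k in P:
    f=least_squares(res,[.648,-.0085,-10],args=(P[k],),x_scale=[.01,.01,5]);print(k,f.x,np.abs(f.fun).max())
print(unproj('top',[[274,194.75]],.119),unproj('scene',[[371,215.4]],.119),'label',unproj('top',[[272.4,223]],.074), 'pred L',scanpose(.08)[3])
```

```text
top [ 6.46424816e-01 -9.67727024e-03 -1.03547496e+01] 0.0022499142654836546
scene [ 6.48664038e-01 -8.02861329e-03 -1.02528408e+01] 0.0013128612296338937
[[ 0.66132021 -0.01154347  0.119     ]] [[ 0.66335035 -0.00950417  0.119     ]] label [[ 0.60772391 -0.00401882  0.074     ]] pred L [ 0.61047308 -0.00117951  0.074     ]
```

```bash
sed -i 's/^C=np.array.*/C=np.array([.6474,-.0090]);LD=169.6/' h.py
python3 - <<'E'
from h import *
p,R,W,L=scanpose(.08);print(p,W,L)
plan(p,R,6)
E
```

```text
[0.53453606 0.01171441 0.26954239] [0.5360839  0.01143033 0.10136161] [ 0.61002428 -0.00214027  0.074     ]
[[[0.67, 0.0, -0.01, 0.0, 0.0, 0.0], [0.66, 0.0, -0.02, 0.0, -0.01, 0.0], [0.67, 0.0, -0.01, 0.0, 0.0, 0.0], [0.67, 0.0, -0.02, 0.0, 0.0, 0.0], [0.67, 0.0, -0.02, 0.0, 0.0, 0.0]]]
[[[0.66, 0.0, -0.01, -0.01, -0.01, 0.0]]]
end err mm [ 0.05 -0.1  -0.02] max [0.67 0.   0.02 0.01 0.01 0.  ]
```

Call:
jog_arm(
  rows=[
    [[0.67,0,-0.01,0,0,0],[0.67,0,-0.02,0,-0.01,0],[0.67,0,-0.01,0,0,0],[0.67,0,-0.02,0,0,0],[0.67,0,-0.02,0,0,0]],
  ],
)

```text
time: 23.3
position: [0.5234, 0.0141, 0.2731]
eef_rot: [-0.681, 0.187, 0.058, 0.705]
contact_force: [-0.2, 1.2, -2.3]
gripper_width: 0.0354
```

Call:
jog_arm(
  rows=[
    [[0.67,0,-0.01,-0.01,-0.01,0],[0,0,0,0,0,0],[0,0,0,0,0,0]],
  ],
)

```text
time: 23.68
position: [0.5345, 0.0119, 0.269]
eef_rot: [-0.683, 0.185, 0.061, 0.704]
contact_force: [0.3, -0.1, -1.1]
gripper_width: 0.0355
```

```bash
python3 chk.py
python3 - <<'E'
from h import *
s=status.sense()
p,R,W,L=scanpose(.08);print(jog_to(p,R,s))
im=viewer.grab_frame('scene');cv2.imwrite('pics/s10.png',im)
Rm=Rot.from_quat(s['eef_rot'])
w=s['position']+Rm.apply([.059,.1575,0]);d=Rm.apply([1,0,0]);t=np.dot(L-w,-R.apply([-1,0,0]));
print('window',w,'hit off label mm',((w+d*t-L)*1e3).round(1),'dist',t,'proj scene',proj('scene',[w,L]))
cv2.imwrite('pics/s10c.png',cv2.resize(im[150:300,260:440],None,fx=4,fy=4,interpolation=cv2.INTER_CUBIC))
E
```

```text
[0.5345 0.0119 0.269 ] heading 79.76 ang 169.82 r 0.1153 [ 0.3 -0.1 -1.1] [-0.06 -0.44 -0.02] 0.0355 [-0.1   0.36 -0.24  1.32  0.02  0.07]
(array([-0.00014562, -0.00055422, -0.00016285]), array([ 0.12860866,  0.12582783, -0.14930341]))
window [0.53558808 0.01145762 0.10078756] hit off label mm [-0.3  0.2 -0.9] dist 0.08026655583489012 proj scene [[329.94673273 202.83385571]
 [352.61217893 223.99145422]]
```

View pics/s10c.png

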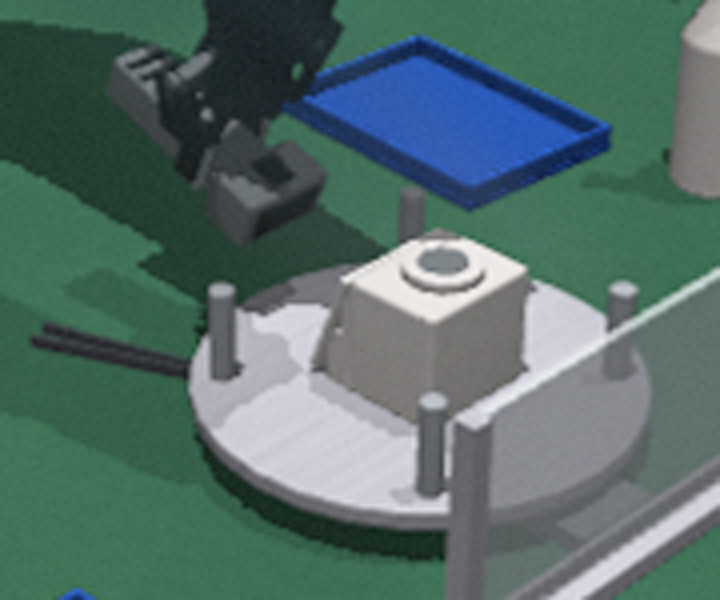

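Call:
jog_arm(
  rows=[
    [[0,0,0,0,0,0],[0,0,0,0,0,0],[0,0,0,0,0,0],[0,0,0,0,0,0],[0,0,0,0,0,0]],
  ],
)

```text
time: 24.35
position: [0.5347, 0.0118, 0.2691]
eef_rot: [-0.683, 0.185, 0.061, 0.704]
contact_force: [-0.1, -0.0, -2.2]
gripper_width: 0.0353
```

Call:
jog_arm(
  rows=[
    [[0,0,0,0,0,0],[0,0,0,0,0,0],[0,0,0,0,0,0],[0,0,0,0,0,0],[0,0,0,0,0,0]],
  ],
)

```text
time: 24.98
position: [0.5347, 0.0118, 0.269]
eef_rot: [-0.683, 0.185, 0.061, 0.704]
contact_force: [0.3, -0.5, -1.4]
gripper_width: 0.0352
```

Call:
jog_arm(
  rows=[
    [[0,0,0,0,0,0],[0,0,0,0,0,0],[0,0,0,0,0,0],[0,0,0,0,0,0],[0,0,0,0,0,0]],
  ],
)

```text
time: 25.6
position: [0.5347, 0.0118, 0.2691]
eef_rot: [-0.683, 0.185, 0.061, 0.704]
contact_force: [0.3, -0.4, -2.5]
gripper_width: 0.0352
```

Call:
jog_arm(
  rows=[
    [[0,0,0,0,0,0],[0,0,0,0,0,0],[0,0,0,0,0,0],[0,0,0,0,0,0],[0,0,0,0,0,0]],
  ],
)

```text
time: 26.22
position: [0.5347, 0.0118, 0.269]
eef_rot: [-0.683, 0.185, 0.061, 0.704]
contact_force: [0.3, -0.8, -2.8]
gripper_width: 0.0353
```

Call:
jog_arm(
  rows=[
    [[0,0,0,0,0,0],[0,0,0,0,0,0],[0,0,0,0,0,0]],
  ],
)

```text
time: 26.6
position: [0.5347, 0.0118, 0.269]
eef_rot: [-0.683, 0.185, 0.061, 0.704]
contact_force: [-0.8, -0.2, -2.4]
gripper_width: 0.0354
```

Run:
```python
import cv2
a=cv2.imread('pics/top0.png')
cv2.imwrite('pics/ctray.png',cv2.resize(a[240:350,85:180],None,fx=5,fy=5,interpolation=cv2.INTER_CUBIC))
```

```text
(no output)
```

View pics/ctray.png

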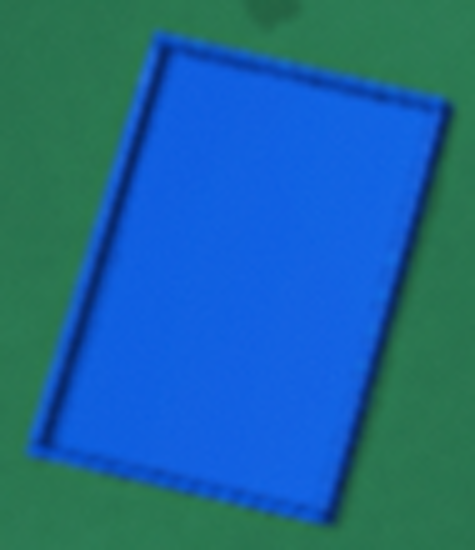

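Run:
```python
from h import *
px=np.array([[157,33],[30,452],[452,103],[335,523]])/5+[85,240]
w=unproj('top',px,.02)[:,:2];w0=unproj('top',px,0)[:,:2]
print(w,w0)
print('len left',np.linalg.norm(w[0]-w[1]),'dir',np.degrees(np.arctan2(*(w[0]-w[1])[::-1])),'right dir',np.degrees(np.arctan2(*(w0[2]-w0[3])[::-1])))
u=(w[0]-w[1])/np.linalg.norm(w[0]-w[1]);r=np.array([u[1],-u[0]])
print('centre from left edge',(w[0]+w[1])/2+.07*r,'from right(z0)',(w0[2]+w0[3])/2-.07*r)
b=cv2.imread('pics/s9.png');cv2.imwrite('pics/ctray2.png',cv2.resize(b[150:210,320:420],None,fx=7,fy=7,interpolation=cv2.INTER_CUBIC))
```

```text
[[0.57279123 0.36346124]
 [0.38107859 0.4131901 ]
 [0.53613744 0.22619587]
 [0.34522755 0.27508531]] [[0.57659871 0.37007877]
 [0.38214475 0.4205187 ]
 [0.53942081 0.23085061]
 [0.34578107 0.28043913]]
len left 0.19805730213828684 dir -14.54161774425254 right dir -14.36398646019359
centre from left edge [0.45935909 0.32056808] from right(z0) [0.46017676 0.32340246]
```

View pics/ctray2.png

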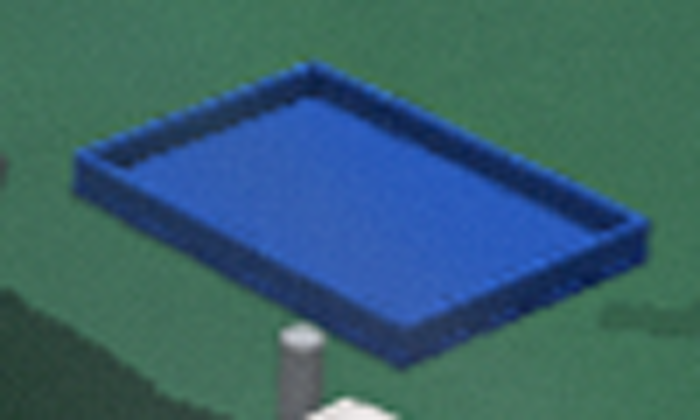

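Run:
```python
from h import *
px=np.array([[75,155],[312,65],[650,222],[402,330]])/7+[320,150]
w=unproj('scene',px,.02)[:,:2];print(w,w.mean(0)); print([np.linalg.norm(w[i]-w[i-1]).round(4) for i in range(4)],np.degrees(np.arctan2(*(w[3]-w[0])[::-1])),np.degrees(np.arctan2(*(w[2]-w[1])[::-1])))
s=status.sense();R0=Rot.from_quat(s['eef_rot'])
p,R,W,L=scanpose(.20)
e=plan(p+[0,0,.0],R,6)
yaw=-14.4;u=np.array([np.cos(np.radians(yaw)),np.sin(np.radians(yaw))])
T=np.array([.4598,.3222]); tcp=T+u*(.003+.006); print('tray tcp',tcp)
Rt=down(yaw+90)
e2=plan(np.r_[.43,.10,.33],Rt,4,start=e)
e3=plan(np.r_[tcp,.30],Rt,12,start=e2)
```

```text
[[0.35009014 0.28060285]
 [0.38488496 0.4113755 ]
 [0.57658476 0.36360454]
 [0.54110457 0.22846034]] [0.46316611 0.32101081]
[np.float64(0.198), np.float64(0.1353), np.float64(0.1976), np.float64(0.1397)] -15.26842741134048 -13.992916954797638
[[[-1.0, 0.0, 0.0, 0.0, 0.0, 0.0], [-1.01, 0.0, 0.0, 0.0, 0.0, 0.0], [-1.0, -0.01, 0.0, 0.0, 0.0, 0.0], [-1.0, 0.0, 0.0, 0.0, 0.0, 0.0], [-1.0, 0.0, 0.0, 0.0, 0.0, 0.0]]]
[[[-1.01, 0.0, 0.01, 0.0, 0.0, 0.0]]]
end err mm [ 0.06 -0.09 -0.02] max [1.01 0.01 0.01 0.   0.   0.  ]
tray tcp [0.46851725 0.31996179]
[[[-0.15, -0.2, 0.85, 0.01, 0.03, -0.17], [-0.15, -0.22, 0.85, 0.0, 0.04, -0.16], [-0.14, -0.22, 0.84, 0.01, 0.03, -0.17], [-0.14, -0.23, 0.84, 0.01, 0.04, -0.17]]]
end err mm [0.04 0.05 0.1 ] max [0.15 0.23 0.85 0.01 0.04 0.17]
[[[-0.07, 0.13, 0.93, 0.0, 0.0, 0.0], [-0.08, 0.12, 0.93, 0.0, 0.0, 0.0], [-0.07, 0.13, 0.92, 0.0, 0.0, 0.0], [-0.08, 0.13, 0.93, 0.0, 0.0, 0.0], [-0.07, 0.12, 0.93, 0.0, 0.0, 0.0]]]
[[[-0.07, 0.13, 0.93, 0.0, 0.0, 0.0], [-0.08, 0.12, 0.92, 0.0, 0.0, 0.0], [-0.07, 0.13, 0.93, 0.0, 0.0, 0.0], [-0.08, 0.13, 0.93, 0.0, 0.0, 0.0], [-0.07, 0.12, 0.93, 0.0, 0.0, 0.0]]]
[[[-0.07, 0.13, 0.92, 0.0, 0.0, 0.0], [-0.08, 0.13, 0.93, 0.0, 0.0, 0.0]]]
end err mm [ 0.04 -0.01  0.1 ] max [0.08 0.13 0.93 0.   0.   0.  ]
```

Call:
jog_arm(
  rows=[
    [[-1,0,0,0,0,0],[-1,0,0,0,0,0],[-1,0,0,0,0,0],[-1,0,0,0,0,0],[-1,0,0,0,0,0]],
  ],
)

```text
time: 27.22
position: [0.4407, 0.0288, 0.3041]
eef_rot: [-0.683, 0.185, 0.061, 0.704]
contact_force: [0.2, -0.6, -1.1]
gripper_width: 0.0352
```

Call:
jog_arm(
  rows=[
    [[-1,0,0,0,0,0],[-0.15,-0.2,0.85,0.01,0.03,-0.17],[-0.15,-0.22,0.85,0,0.04,-0.16],[-0.14,-0.22,0.84,0.01,0.03,-0.17],[-0.14,-0.23,0.84,0.01,0.04,-0.17]],
  ],
)

```text
time: 27.85
position: [0.429, 0.1002, 0.33]
eef_rot: [-0.701, 0.088, -0.091, 0.702]
contact_force: [0.1, 0.9, -2.0]
gripper_width: 0.035
```

Call:
jog_arm(
  rows=[
    [[-0.07,0.13,0.93,0,0,0],[-0.08,0.12,0.93,0,0,0],[-0.07,0.13,0.92,0,0,0],[-0.08,0.13,0.93,0,0,0],[-0.07,0.12,0.93,0,0,0]],
  ],
)

```text
time: 28.48
position: [0.4459, 0.1922, 0.3171]
eef_rot: [-0.701, 0.089, -0.089, 0.702]
contact_force: [-0.3, -0.6, -1.3]
gripper_width: 0.035
```

Call:
jog_arm(
  rows=[
    [[-0.07,0.13,0.93,0,0,0],[-0.08,0.12,0.92,0,0,0],[-0.07,0.13,0.93,0,0,0],[-0.08,0.13,0.93,0,0,0],[-0.07,0.12,0.93,0,0,0]],
  ],
)

```text
time: 29.1
position: [0.4626, 0.2844, 0.3044]
eef_rot: [-0.701, 0.089, -0.089, 0.702]
contact_force: [0.6, 0.4, -1.9]
gripper_width: 0.0355
```

Call:
jog_arm(
  rows=[
    [[-0.07,0.13,0.92,0,0,0],[-0.08,0.13,0.93,0,0,0],[0,0,0,0,0,0]],
  ],
)

```text
time: 29.48
position: [0.469, 0.3211, 0.2993]
eef_rot: [-0.701, 0.089, -0.089, 0.702]
contact_force: [0.3, 0.3, -1.0]
gripper_width: 0.035
```

```bash
python3 chk.py
python3 - <<'E'
from h import *
s=status.sense();im=viewer.grab_frame('wrist');
yaw=-14.5;u=np.array([np.cos(np.radians(yaw)),np.sin(np.radians(yaw))]);v=np.array([-u[1],u[0]]);T=np.array([.461,.3218])
for a,b in[(1,1),(1,-1),(-1,1),(-1,-1)]:
    p=proj('wrist',np.r_[T+u*a*.1+v*b*.07,.02],s)[0];cv2.circle(im,tuple(p.astype(int)),3,(0,0,255),-1)
cv2.imwrite('pics/w11.png',im)
tcp=T+u*.009;print(tcp);plan(np.r_[tcp,.1835],down(yaw+90),6)
E
```

```text
[0.469  0.3211 0.2993] heading 75.58 ang 118.5 r 0.375 [ 0.3  0.3 -1. ] [-0.08 -0.03 -0.01] 0.035 [ 0.49  0.25 -0.29  1.03  0.    0.74]
[0.46971333 0.31954658]
[[[0.01, 0.97, -0.01, 0.0, 0.0, 0.0], [0.01, 0.96, 0.0, 0.0, 0.0, 0.0], [0.01, 0.97, -0.01, 0.0, 0.0, 0.0], [0.01, 0.96, 0.0, 0.0, 0.0, 0.0], [0.01, 0.97, -0.01, 0.0, 0.0, 0.0]]]
[[[0.0, 0.96, -0.01, 0.0, 0.0, 0.0]]]
end err mm [ 0.12  0.06 -0.04] max [0.01 0.97 0.01 0.   0.   0.  ]
```

View pics/w11.png

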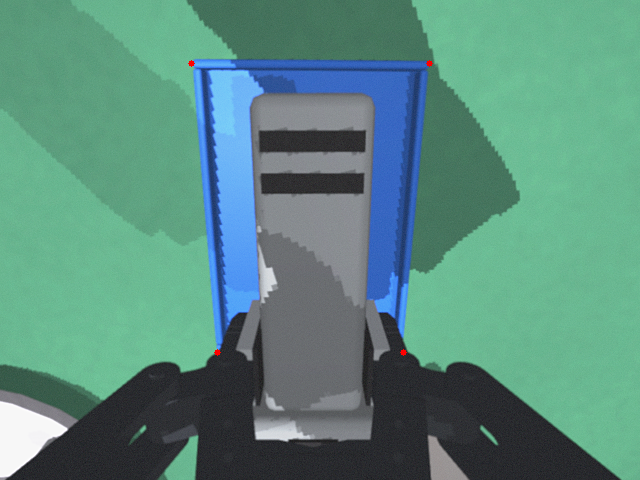

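Call:
jog_arm(
  rows=[
    [[0.01,0.97,-0.01,0,0,0],[0.01,0.97,0,0,0,0],[0.01,0.97,-0.01,0,0,0],[0.01,0.97,0,0,0,0],[0.01,0.97,-0.01,0,0,0]],
  ],
)

```text
time: 30.15
position: [0.4697, 0.3185, 0.2022]
eef_rot: [-0.701, 0.089, -0.09, 0.702]
contact_force: [0.2, 0.8, -1.2]
gripper_width: 0.0352
```

Call:
jog_arm(
  rows=[
    [[0,0.4,0,0,0,0],[0,0.25,0,0,0,0],[0,0.15,0,0,0,0],[0,0.1,0,0,0,0],[0,0,0,0,0,0]],
  ],
)

```text
time: 30.78
position: [0.4698, 0.3192, 0.1848]
eef_rot: [-0.701, 0.089, -0.09, 0.702]
contact_force: [-0.2, -0.7, -1.1]
gripper_width: 0.0352
```

```bash
python3 chk.py
python3 - <<'E'
from h import *
cv2.imwrite('pics/w12.png',viewer.grab_frame('wrist'))
E
```

```text
[0.4698 0.3192 0.1848] heading 75.5 ang 118.54 r 0.373 [-0.2 -0.7 -1.1] [ 0.01  0.05 -0.07] 0.0352 [ 0.48  0.38 -0.4   0.79  0.    0.74]
```

View pics/w12.png

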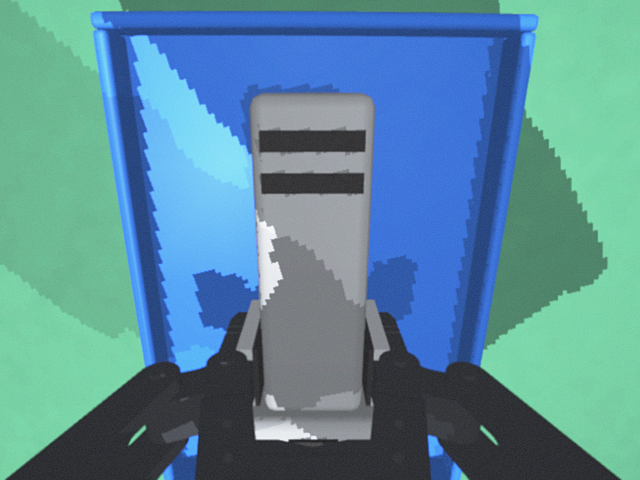

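Call:
jog_arm(
  rows=[
    [[0,0.06,0,0,0,0],[0,0.05,0,0,0,0],[0,0.04,0,0,0,0],[0,0,0,0,0,0]],
  ],
)

```text
time: 31.32
position: [0.4696, 0.319, 0.1814]
eef_rot: [-0.701, 0.089, -0.089, 0.702]
contact_force: [0.6, 0.3, -1.8]
gripper_width: 0.0353
```

Call:
jog_arm(
  rows=[
    [[0,0.04,0,0,0,0],[0,0.02,0,0,0,0],[0,0,0,0,0,0]],
  ],
)

```text
time: 31.7
position: [0.4697, 0.3191, 0.1806]
eef_rot: [-0.701, 0.089, -0.089, 0.702]
contact_force: [-1.7, -0.4, 0.0]
gripper_width: 0.0351
```

Call:
jog_arm(
  rows=[
    [[0,0.01,0,0,0,0],[0,0,0,0,0,0],[0,0,0,0,0,0],[0,0,0,0,0,0]],
  ],
  gripper=-0.5,
  newtons=20,
)

```text
time: 32.2
position: [0.4697, 0.3191, 0.1802]
eef_rot: [-0.701, 0.089, -0.089, 0.702]
contact_force: [0.1, -0.0, 0.0]
gripper_width: 0.0642
```

Call:
jog_arm(
  rows=[
    [[0,-0.3,0,0,0,0],[0,-0.7,0,0,0,0],[0,-1,0,0,0,0],[0,-1,0,0,0,0],[0,-1,0,0,0,0]],
  ],
)

```text
time: 32.83
position: [0.4698, 0.3191, 0.262]
eef_rot: [-0.701, 0.089, -0.09, 0.702]
contact_force: [1.0, -0.2, 0.2]
gripper_width: 0.0641
```

```bash
python3 chk.py
python3 - <<'E'
from h import *
cv2.imwrite('pics/w13.png',viewer.grab_frame('wrist'))
E
```

```text
[0.4698 0.3191 0.262 ] heading 75.5 ang 118.55 r 0.3729 [ 1.  -0.2  0.2] [0.04 0.05 0.01] 0.0641 [ 0.48  0.29 -0.33  0.95  0.    0.74]
```

View pics/w13.png

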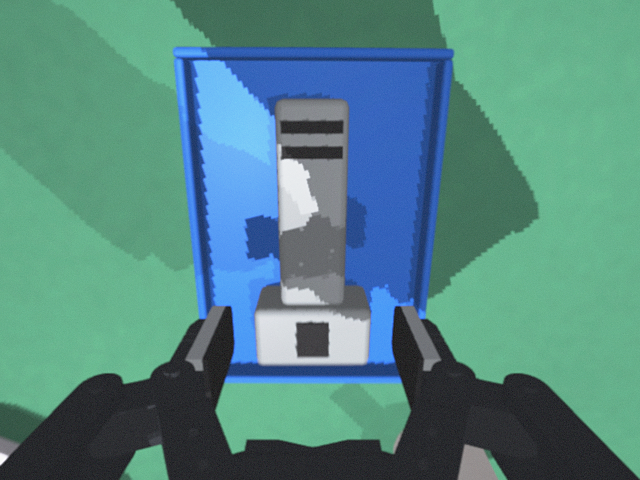

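Call:
jog_arm(
  rows=[
    [[0,-1,0,0,0,0],[0,-1,0,0,0,0],[-1,-1,0,0,0,0],[-1,0,0,0,0,0],[-1,0,0,0,0,0]],
  ],
)

```text
time: 33.5
position: [0.41, 0.3339, 0.3197]
eef_rot: [-0.701, 0.089, -0.089, 0.702]
contact_force: [-1.4, 0.9, -0.1]
gripper_width: 0.0641
```

Call:
jog_arm(
  rows=[
    [[-1,0,0,0,0,0],[0,0,0,0,0,0]],
  ],
)

```text
time: 33.75
position: [0.3901, 0.3389, 0.3192]
eef_rot: [-0.701, 0.089, -0.088, 0.702]
contact_force: [-0.6, -0.2, -0.5]
gripper_width: 0.0638
```

```bash
python3 chk.py
python3 - <<'E'
from h import *
s=status.sense();im=viewer.grab_frame('wrist')
yaw=-14.5;u=np.array([np.cos(np.radians(yaw)),np.sin(np.radians(yaw))]);v=np.array([-u[1],u[0]]);T=np.array([.461,.3218])
cv2.imwrite('pics/w14.png',im)
im=im.copy()
for (a,b,z) in[(.1,.07,.02),(.1,-.07,.02),(-.1,.07,.02),(-.1,-.07,.02)]:
    p=proj('wrist',np.r_[T+u*a+v*b,z],s)[0];cv2.circle(im,tuple(p.astype(int)),3,(0,0,255),-1)
O=T+u*.006
for (a,b,z) in[(.062,.033,.041),(.062,-.033,.041),(-.085,.018,.037),(-.085,-.018,.037)]:
    p=proj('wrist',np.r_[O+u*a+v*b,z],s)[0];cv2.circle(im,tuple(p.astype(int)),2,(0,255,255),-1)
cv2.imwrite('pics/w14b.png',im)
t=viewer.grab_frame('top');cv2.imwrite('pics/t14.png',t);sc=viewer.grab_frame('scene');cv2.imwrite('pics/s14.png',sc)
E
```

```text
[0.3901 0.3389 0.3192] heading 75.62 ang 126.59 r 0.4327 [-0.6 -0.2 -0.5] [-0.02  0.06 -0.02] 0.0638 [ 0.59  0.15 -0.38  1.05  0.    0.84]
```

View pics/w14b.png

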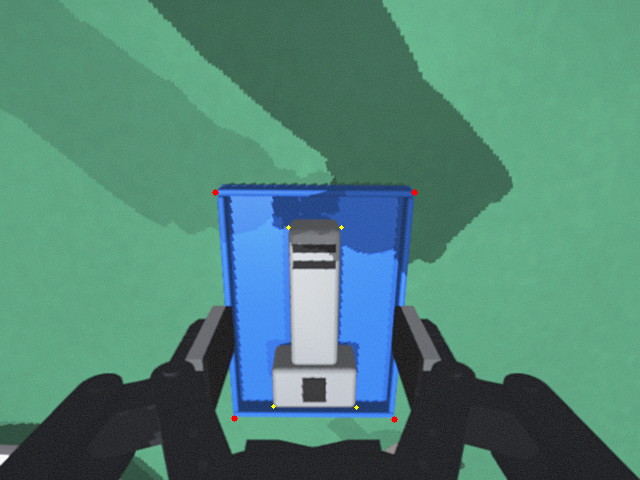

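View pics/s14.png

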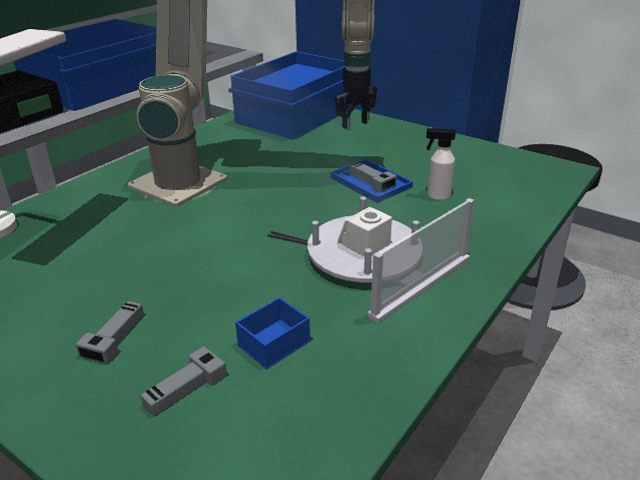

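View pics/t14.png

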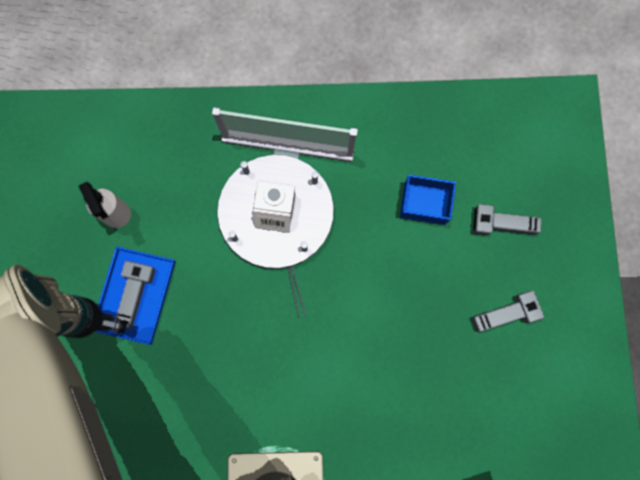

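Run:
```python
import cv2,numpy as np
a=cv2.imread('pics/t14.png');b=cv2.imread('pics/s14.png');w=cv2.imread('pics/w14.png')
cv2.imwrite('pics/d1.png',cv2.resize(a[240:350,85:180],None,fx=5,fy=5,interpolation=cv2.INTER_CUBIC))
cv2.imwrite('pics/d2.png',cv2.resize(b[150:210,320:420],None,fx=7,fy=7,interpolation=cv2.INTER_CUBIC))
cv2.imwrite('pics/d3.png',cv2.resize(w[170:430,200:430],None,fx=2.3,fy=2.3,interpolation=cv2.INTER_CUBIC))
```

```text
(no output)
```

View pics/d1.png

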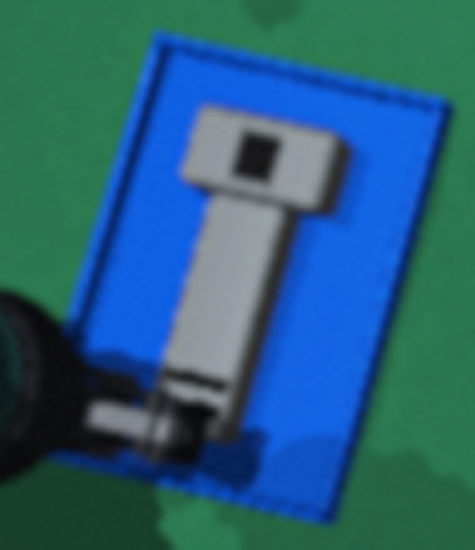

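View pics/d2.png

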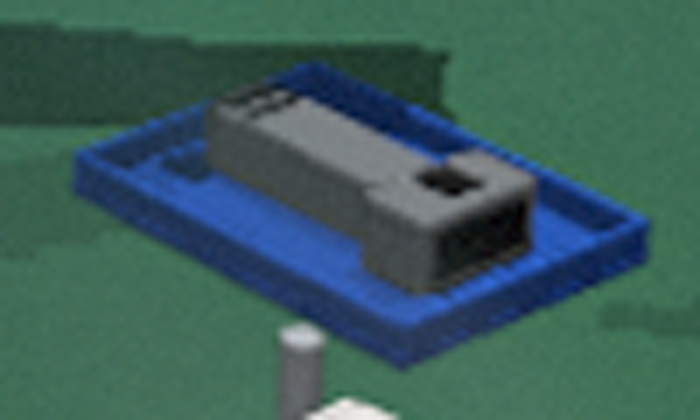

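View pics/d3.png

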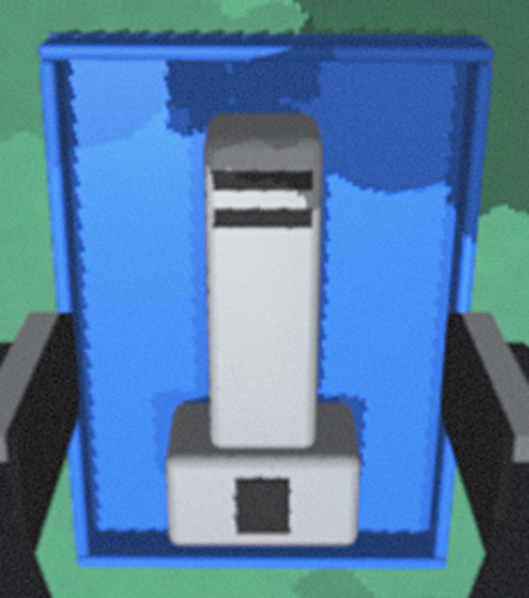

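Run:
```python
from h import *
yaw=-14.5;u=np.array([np.cos(np.radians(yaw)),np.sin(np.radians(yaw))]);v=np.array([-u[1],u[0]]);T=np.array([.461,.3218])
w=unproj('top',np.array([[203,103],[340,135]])/5+[85,240],.041)[:,:2];print(w,((w.mean(0)-T)@u,(w.mean(0)-T)@v),np.degrees(np.arctan2(*(w[0]-w[1])[::-1]))-90)
s=unproj('scene',np.array([[432,228],[538,178]])/7+[320,150],.041)[:,:2];print(s,((s.mean(0)-T)@u,(s.mean(0)-T)@v),np.degrees(np.arctan2(*(s[1]-s[0])[::-1]))-90)
```

```text
[[0.53569302 0.33453389]
 [0.51923798 0.27195744]] (np.float64(0.06899405186141877), np.float64(-0.0013216990361829561)) -14.732901940321042
[[0.52670984 0.27346191]
 [0.53938492 0.33527181]] (np.float64(0.07411741321639698), np.float64(0.0011613694910815658)) -11.588731376275831
```

Run:
```python
from h import *
s=status.sense();print(s['time'],s['contact_force'],s['gripper_width']);print(close_job())
```

```text
33.9 [-0.41376542 -0.5726114   0.00115669] 0.0640312094453735
the job is handed in; nothing more can be done
None
```

I turned the label to the front, scanned it, set the scanner down in the blue tray and handed the job in at 33.9 s. No verdict comes back from the hand-in, so the results below are my own measurements.

- **Turntable:** I gripped a peg and swung it along an arc of about 163° clockwise. After release, the top and scene cameras put the label's direction at 169.6° to 169.7°. Straight out of the front is 169.4°, so it is within about 0.5°.
- **Scan:** I picked up the scanner nearest the robot's base and held it still for about 2.9 s. From the measured arm pose, the window was about 80 mm from the label. The beam was about 1 mm from the middle of the label and within about 0.3° of square. This relies on my camera estimate of where the label is, which is good to about 2–3 mm.
- **Placing:** I lowered the scanner to the tray floor before opening the gripper, and the final pictures show it lying flat. It is centred to within about 3 mm along the tray and about 1 mm across.
- **Cameras disagreed:** On the scanner's final direction in the tray (tray at about -14.5°), the top camera gave -14.7° and the scene camera -11.6°. I trusted the top view, because the arm released it at about -14.5°.
- **Everything else:** I saw no contact between the scanner and the station. The bottle, bin and tweezers look unmoved in the final pictures. The arm was clear of everything at hand-in, with contact force under 1 N.

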